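Interleave and stack painted panels in a pressing case

ROBOT

A 6-joint arm with a two-finger parallel gripper is mounted at the origin on the work surface. World frame = base frame: x ahead of the robot, y to its left, z up, the work surface at z = 0. Lengths are in m, angles in rad, forces in N, time in s.
With the tool pointing down it reaches from about 0.25 to 0.725 m from the base axis. Payload 4 kg.
Tool frame: the origin (TCP) lies midway between the tips of the shut fingers; the grasp point (between the pads) lies 19 mm behind it; y points along the fingers, z is the direction in which the jaws open and shut, and the axes are right-handed (so a half turn about y gives the same grasp; the last joint's range is limited). The gripper opens to 85 mm and grips with 20 to 120 N. Pads are 22 mm wide; open, the fingers measure 114 mm over their backs; the gripper's body (76 mm by 85 mm) begins 54 mm behind the grasp point. The pads swing forward as they close: fully open they stand 13 mm farther back than shut.
Start: joints at [1.178, 0.241, 0.005, 1.335, 0, 1.571], TCP at [0.191, 0.462, 0.231] pointing down, gripper open.
Joint ranges: [-2.72, 2.72], [-1.05, 1.87], [-1.09, 1.28], [-1.99, 2.15], [-1.42, 1.44], [-3.14, 3.14]. Speed limits (rad/s): [2.79, 2.79, 3.14, 3.14, 3.14, 3.14].

INTERFACE

Orientations are given as a unit quaternion [x, y, z, w].
In Python, from workcell import bot gives the robot as it stands. The module is installed in compiled form; this text tells all that it offers.
- The arm moves only by the shell command python3 -m handwheel 'ROWS' [OPENING]. ROWS is JSON, a list of rows, each a list of 6 numbers: the shift along the tool's x, y, z in units of 25 mm (1.0 is 25 mm), then the turn, a rotation vector about the tool's x, y, z in units of 10 degrees (1.0 is 10 degrees). A call has exactly 5 rows; each row is the pose to reach, as a shift and turn from the pose commanded when the call began, along the tool's axes at that moment; what a row does not reach only later rows make up. A row lasts 1/8 s, in which the tool goes at most 62.5 mm and 10.7 degrees, less where a joint would pass 70% of its speed; a pose out of reach is approached as far as the arm can. A call with a gripper value outside its range is refused whole. OPENING is the gripper command: -1 is shut, 1 is fully open, values between are in proportion, set as the call begins (- or left out, the last holds). The fingers move at their own pace and stop on an object; the grip force is fixed at half the most. Time passes only in rows, so rows that repeat a pose let the fingers close, or fill a call up. It gives the time, the measured TCP pose, the force and the opening at its end, in the units of the state.
- bot.get_obs(): the state, without advancing time (a new reading comes with each control period).
- bot.camera(name): name is "side" or "top"; returns a dict with "color" (384x512x3 uint8, red, green, blue), "fx", "fy", "cx", "cy" (pixels), "dist_coeffs" ([k1, k2, p1, p2, k3] as OpenCV has them; the pictures are not rectified), "rvec" (rotation vector, rad) and "tvec" (3), from world to camera coordinates, as OpenCV has them. Camera axes: x right, y down, z forward; pixel columns grow to the right and rows downward; lengths in m; the calibration is good to about 2 mm. A picture is of the moment at which its call begins. There is no depth.
- bot.job_done(): hands the job in, once; it reports no verdict.
The state is a dict: "clock": time; "joint_pos": joint angles; "joint_vel": joint speeds; "tau": joint torques, N m; "eef_pos": TCP position; "tool_rot": TCP orientation; "ft_force": force on the tool from outside, world axes, zero at the start; "ft_torque": the same for the moment, N m; "grip_width": finger opening in m.
Only numpy, scipy, OpenCV 4.12 (cv2) and the standard library are available. Lean on these libraries where they do the work, as an engineer would, in place of code of your own. Each camera call takes 0.05 s, during which the arm holds its last target.

TASK

Slide the blue separator board off the feed ledge into the wooden case so that it drops flat on the red painted panel, then set the green panel, painted face up and without dropping it, centred and square on the separator directly above the red one. Then close the lid gently until it is fully shut; leave the jar, the bottle and the tape roll alone.

Things in the scene. Friction and masses are not known exactly. Their poses are not given: they have to be found in the camera images.
- case: Fixed wooden pressing case. Origin: on the table, under the centre of its stacking bay; +x points from the feed ledge into the bay (roughly away from the robot), +y to the hinge side (robot's left), z up. Bay: x -55 to +55, y -98 to +98 mm, floor 12 mm above the table. Side walls 10 mm thick (x -55 to +63 mm) rise to 65 mm; the far stop (x +55 to +63 mm) rises to only 44 mm.
- ledge (a point): Centre of the case's flat feed ledge, on its top surface, 36 mm above the table, at the case's x -120, y 0 mm; axes as the case's. The ledge spans the case's x -185 to -55, y -116 to +116 mm, with no walls around it and none between it and the bay.
- lower_panel: Red painted wooden panel with orange and yellow discs, 64 mm (its x) by 150 mm (its y), 22 mm thick, 0.1 to 0.2 kg, loose. Origin: centre of its underside, z up. It already lies on the bay's floor, about centred, long side along the case's y; its top is 34 mm above the table.
- separator: Plain blue rigid board, 100 mm (its x) by 170 mm (its y), 6 mm thick, about 0.09 kg. Origin: centre of its underside, z up. Starts on the feed ledge, a little askew and off to one side, too wide to grip flat. Belongs flat on the red panel in the bay, clear of the ledge, underside 34 mm above the table (2 mm below the ledge). The bay is 110 by 196 mm: it must go in fairly square.
- upper_panel: Green painted wooden panel with white and red discs, 64 mm (its x) by 150 mm (its y), 22 mm thick, 0.1 to 0.2 kg, loose. Origin: centre of its underside, z up to the painted face. Starts on the table to the robot's right; can be gripped across its 64 mm. On the separator its underside is 40 mm above the table, long side along the case's y, either end left, top 3 mm below the closed lid.
- lid (a joint): Plywood lid's hinge angle, rad: 0 is shut (level on the side walls), 1.57 upright, 2.1 fully open, leaning outward to the robot's left of the case. Starts at 1.65 to 2.0. A stiff hinge (0.45 N m of friction; the lid weighs 0.25 kg) holds it wherever it is left, so it must be pushed over and all the way down.
- lid_hinge (a point): Point on the lid's hinge line, at the case's (x 0, y +112 mm, z 65 mm); the hinge line runs along the case's x. The lid is a board 118 mm along the hinge (case x -55 to +63 mm), 222 mm from hinge to free edge, 10 mm thick, its underside on the hinge line.
- lid_edge (a point): Middle of the yellow strip along the lid's free edge, on its outer face (the top when shut), 212 mm from the hinge line; the strip is 16 mm wide and stands 6 mm above the board.
- paint_bottle: Bystander: paint bottle, 52 mm diameter, 140 mm tall, upright. Origin: centre of its underside. Leave alone.
- gesso_jar: Bystander: white jar, 72 mm diameter, 80 mm tall, upright. Origin: centre of its underside. Leave alone.
- tape_roll: Bystander: cardboard tape roll lying flat, 90 mm diameter, 26 mm tall. Origin: centre of its underside. Leave alone.

How it is judged:
By the outcome, as a careful person would: the job done as asked, in the order asked, and still so for the second after the job is handed in, with the robot touching nothing.
It also fails if it takes over 72 s, if anything falls off the work surface, if the arm or the gripper's body presses on something with over 40 N, if the wrist force passes 120 N, or if a joint passes its speed limit or range.

## Working session

There is one attempt and no reset: what is moved stays moved. The work goes in short steps, Python scripts to look and compute and a shell command to move; the robot and the scene stay as the last step left them, time stands still between calls to the robot, and variables do not carry over. Pictures are saved under pics/ and viewed, and the job is handed in when it is done.

```bash
mkdir -p pics; ls; python3 - <<'E'
from workcell import bot
import cv2
o=bot.get_obs()
for k,v in o.items(): print(k,v)
for n in("side","top"):
    c=bot.camera(n); cv2.imwrite(f"pics/{n}0.png",cv2.resize(c["color"][:,:,::-1],(800,600),interpolation=cv2.INTER_CUBIC))
    print({k:v for k,v in c.items() if k!="color"})
E
```

```text
pics
clock 0.0
joint_pos [ 1.17802476e+00  2.41440627e-01  3.70977440e-03  1.33517999e+00
 -2.98734643e-05  1.57081187e+00]
joint_vel [-0.00144786 -0.00065256 -0.00100225 -0.00090163  0.00059123 -0.00051114]
tau [ 1.40399770e-03 -3.72315502e+01  2.52408671e+01  1.69319159e-02
  1.97235909e-04  3.13477628e-06]
eef_pos [0.19114179 0.46133883 0.23039362]
tool_rot [ 0.69424875 -0.13811564  0.13784462 -0.69277818]
ft_force [-0.47849181 -0.83054513 -0.44219232]
ft_torque [ 0.00886145  0.02384836 -0.00463611]
grip_width 0.08575339192219995
{'fx': 356.3734153447267, 'fy': 356.3734153447267, 'cx': 257.9880259042481, 'cy': 189.65861559553133, 'dist_coeffs': array([-0.10112843,  0.        ,  0.        ,  0.        ,  0.        ]), 'rvec': array([ 2.2727989 , -0.66192296,  0.25345124]), 'tvec': array([-0.46532536,  0.24760577,  0.92479716])}
{'fx': 409.62887878110973, 'fy': 409.62887878110973, 'cx': 253.38785561100389, 'cy': 198.13505992542656, 'dist_coeffs': array([-0.13797184,  0.        ,  0.        ,  0.        ,  0.        ]), 'rvec': array([ 2.15138803, -2.15863035,  0.12331949]), 'tvec': array([-0.01003279,  0.53616867,  1.24456528])}
```

View pics/top0.png

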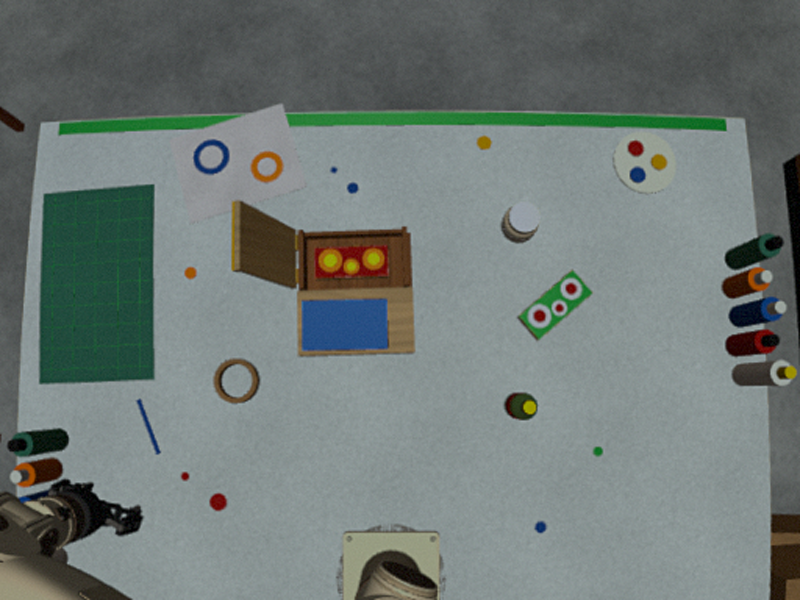

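View pics/side0.png

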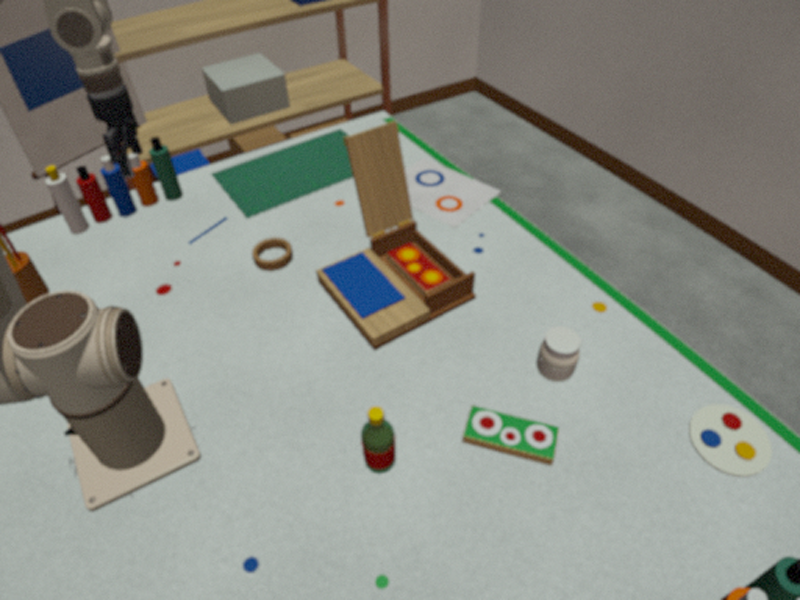

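The top view shows the case at about (355,290), with the separator on the ledge at (345,323), left of the ledge centre. The green panel is at (555,305), the jar at (521,220), the bottle at (521,405) and the tape at (237,380). The lid leans out to the left. I'll enlarge these for measuring.

```bash
cat > h.py <<'E'
import numpy as np,cv2
from scipy.spatial.transform import Rotation as R
from workcell import bot
def cal(c):
    K=np.array([[c["fx"],0,c["cx"]],[0,c["fy"],c["cy"]],[0,0,1]]);return K,np.array(c["dist_coeffs"]),R.from_rotvec(c["rvec"]).as_matrix(),np.array(c["tvec"])
def ray(c,uv):
    K,d,Rm,t=cal(c);p=cv2.undistortPoints(np.array(uv,float).reshape(-1,1,2),K,d)[:,0]
    return -Rm.T@t,np.c_[p,np.ones(len(p))]@Rm
def onz(c,uv,z):
    o,d=ray(c,uv);s=(z-o[2])/d[:,2];return o+d*s[:,None]
def proj(c,P):
    K,d,Rm,t=cal(c);return cv2.projectPoints(np.array(P,float).reshape(-1,1,3),np.array(c["rvec"]),t,K,d)[0][:,0]
def crop(c,x0,y0,w,h,f,s):
    im=cv2.resize(c["color"][y0:y0+h,x0:x0+w,::-1],(w*s,h*s),interpolation=cv2.INTER_CUBIC);cv2.imwrite("pics/"+f,im)
E
python3 - <<'E'
from h import *
c=bot.camera("top"); crop(c,140,120,130,110,"t_case.png",6); crop(c,310,120,90,150,"t_up.png",4)
print(bot.get_obs()["clock"])
E
```

```text
0.15
```

View pics/t_case.png

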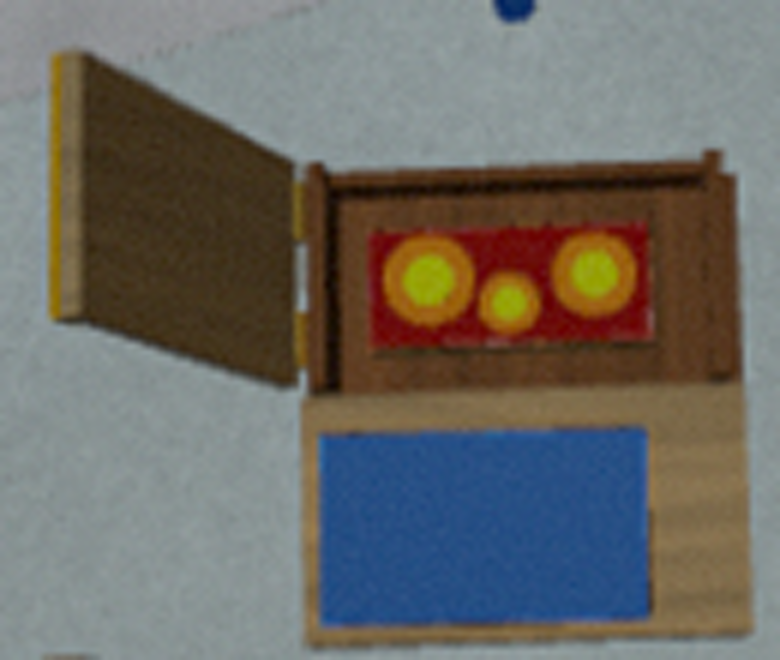

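View pics/t_up.png

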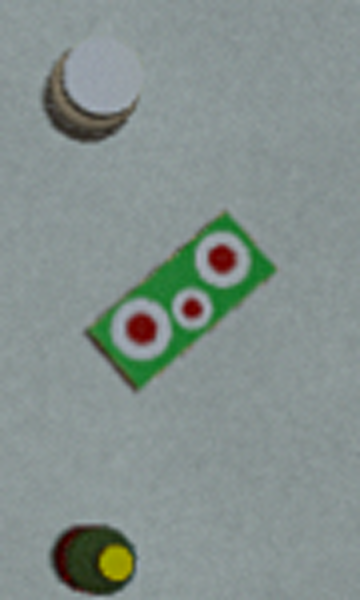

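```bash
cat >> h.py <<'E'
def fit(c,uv,z,P):  # 2D rigid fit of corners P (model) to pixels at height z
    W=onz(c,uv,z)[:,:2];P=np.array(P,float);a=P-P.mean(0);b=W-W.mean(0)
    th=np.arctan2((a[:,0]*b[:,1]-a[:,1]*b[:,0]).sum(),(a*b).sum());Rm=np.array([[np.cos(th),-np.sin(th)],[np.sin(th),np.cos(th)]])
    t=W.mean(0)-Rm@P.mean(0);res=(W-(P@Rm.T+t))*1e3
    return t,th,res
def px(p,x0,y0,s): return (np.array(p,float)+.5)/s-.5+[x0,y0]
def blob(c,lo,hi,box,z):
    h=cv2.cvtColor(c["color"],cv2.COLOR_RGB2HSV);m=cv2.inRange(h,np.array(lo),np.array(hi));k=np.zeros_like(m);x,y,w,hh=box;k[y:y+hh,x:x+w]=m[y:y+hh,x:x+w]
    k=cv2.morphologyEx(k,cv2.MORPH_CLOSE,np.ones((3,3)))
    cs=max(cv2.findContours(k,0,cv2.CHAIN_APPROX_NONE)[0],key=cv2.contourArea)
    # dense boundary to world plane, then min area rect
    W=onz(c,cs[:,0],z)[:,:2]; return cv2.minAreaRect((W*1000).astype(np.float32))
E
python3 - <<'E'
from h import *
c=bot.camera("top"); 
def sh(n,r):print(n,r[0].round(4),'deg',np.degrees(r[1]).round(2),r[2].round(1).tolist())
sh('case',fit(c,px([(305,398),(743,383),(750,633),(309,645)],140,120,6),.036,[(-.055,.116),(-.055,-.116),(-.185,-.116),(-.185,.116)]))
sh('sep',fit(c,px([(318,433),(648,428),(650,620),(321,627)],140,120,6),.042,[(.05,.085),(.05,-.085),(-.05,-.085),(-.05,.085)]))
sh('red',fit(c,px([(369,231),(651,222),(655,340),(373,350)],140,120,6),.034,[(.032,.075),(.032,-.075),(-.032,-.075),(-.032,.075)]))
sh('green',fit(c,px([(228,211),(277,268),(137,390),(88,331)],310,120,4),.022,[(.032,-.075),(-.032,-.075),(-.032,.075),(.032,.075)]))
print(blob(c,(100,100,60),(125,255,255),(185,180,75,50),.042))
print(blob(c,(50,100,60),(75,255,255),(325,165,60,60),.022))
for n,p,z in(('jar',(102,75),.08),('bottle',(116,563),.14)): print(n,onz(c,px([p],310,120,4),z))
print('tape',onz(c,[[237*.64,380*.64]],.026))
E
```

```text
case [0.6337 0.0726] deg 1.56 [[-0.5, -1.6], [0.1, 1.5], [-0.1, 2.2], [0.5, -2.1]]
sep [0.5067 0.0907] deg 0.93 [[0.5, 0.9], [-0.4, -0.5], [0.2, 0.2], [-0.3, -0.5]]
red [0.6346 0.0777] deg 1.73 [[0.1, -0.2], [-0.6, 0.8], [0.3, 0.7], [0.3, -1.3]]
green [ 0.5478 -0.3352] deg 39.63 [[-1.2, -1.6], [1.9, 1.1], [0.9, 1.8], [-1.6, -1.3]]
((507.0212097167969, 91.28155517578125), (98.73696899414062, 168.197265625), 0.8228670954704285)
((548.3117065429688, -334.8611145019531), (61.250633239746094, 148.09707641601562), 39.679847717285156)
jar [[ 0.71469515 -0.26432631  0.08      ]]
bottle [[ 0.3450333  -0.25276576  0.14      ]]
tape [[0.39602674 0.30705887 0.026     ]]
```

```bash
cat >> h.py <<'E'
CX,CY,CT=.6337,.0726,np.radians(1.56)
def cw(p):
    p=np.atleast_2d(np.array(p,float));c,s=np.cos(CT),np.sin(CT)
    return np.c_[CX+c*p[:,0]-s*p[:,1],CY+s*p[:,0]+c*p[:,1],p[:,2]]
def wc(p):
    p=np.atleast_2d(np.array(p,float));c,s=np.cos(CT),np.sin(CT);d=p-[CX,CY,0]
    return np.c_[c*d[:,0]+s*d[:,1],-s*d[:,0]+c*d[:,1],d[:,2]]
def lidpts(th):
    return [(x,.112-r*np.cos(th)-0*0,.065+r*np.sin(th)) for x,r in((-.055,0),(-.055,.222),(.063,.222),(.063,0))]
def goal(pc,R_,n=5):
    o=bot.get_obs();p=o["eef_pos"];r=R.from_quat(o["tool_rot"]);d=r.inv().apply(cw([pc])[0]-p)/.025
    t=np.degrees((r.inv()*R_).as_rotvec())/10
    print('need',d.round(2).tolist(),t.round(2).tolist())
def st():
    o=bot.get_obs();print('t',round(o["clock"],2),'world',o["eef_pos"].round(4),'case',wc([o["eef_pos"]])[0].round(4),'F',o["ft_force"].round(1),'w',round(o["grip_width"],4),'axes',R.from_quat(o["tool_rot"]).as_matrix().round(3).tolist())
E
python3 - <<'E'
from h import *
st()
for n,b,s in(("top",(140,110,140,110),5),("side",(195,70,125,160),4)):
    c=bot.camera(n);im=cv2.resize(c["color"][b[1]:b[1]+b[3],b[0]:b[0]+b[2],::-1],(b[2]*s,b[3]*s),interpolation=cv2.INTER_CUBIC)
    def poly(P,col,cl=True):
        q=((proj(c,cw(P))-[b[0],b[1]]+.5)*s-.5);cv2.polylines(im,[np.round(q*8).astype(int)],cl,col,1,cv2.LINE_AA,3)
    poly([(-.055,.116,.036),(-.055,-.116,.036),(-.185,-.116,.036),(-.185,.116,.036)],(255,255,0))
    poly([(-.055,.108,.065),(-.055,-.108,.065),(.063,-.108,.065),(.063,.108,.065)],(255,0,255))
    poly([(-.055,.098,.065),(-.055,-.098,.065),(.055,-.098,.065),(.055,.098,.065)],(255,0,255))
    for a,col in((1.7,(0,0,255)),(1.8,(0,255,0)),(1.9,(255,0,0))): poly(lidpts(a),col)
    cv2.imwrite(f"pics/ov_{n}.png",im)
E
```

```text
t 0.2 world [0.1912 0.4616 0.2307] case [-0.4317  0.4009  0.2307] F [-0.3  0.2  0.7] w 0.0853 axes [[0.924, -0.001, 0.383], [-0.383, -0.001, 0.924], [0.0, -1.0, -0.001]]
```

View pics/ov_top.png

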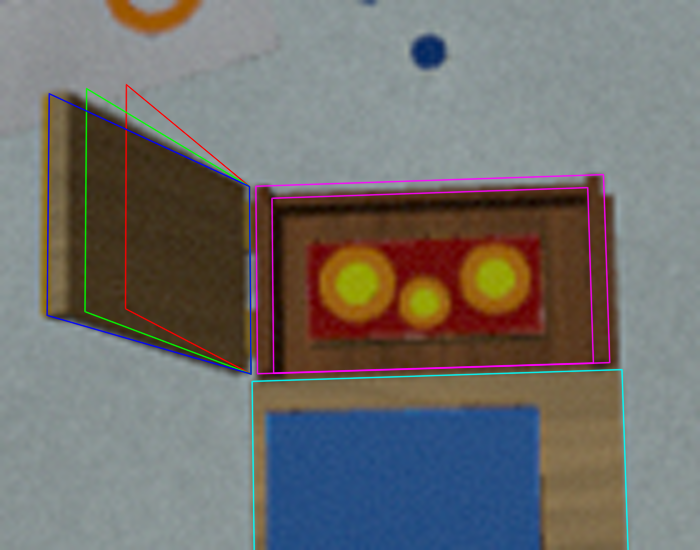

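View pics/ov_side.png

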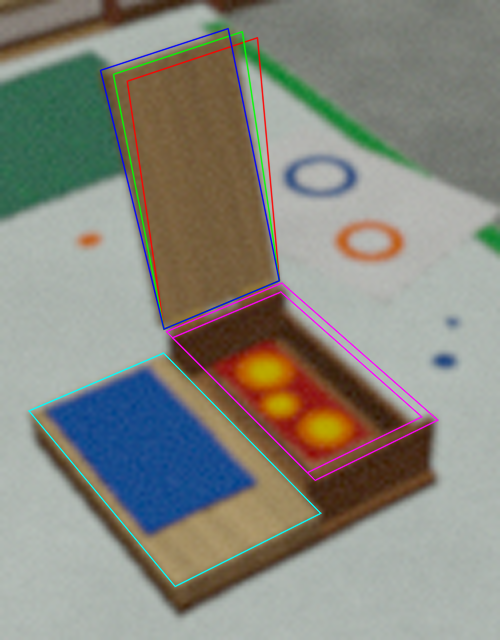

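The overlay fits: lid is about 1.85 rad, and the red panel sits about 5 mm to +y. I'll push the separator about 17 mm to -y from its left edge with the fingers shut, then push it in with both fingers open.

```bash
cat >> h.py <<'E'
def RZ(deg,f=1): # tool down, x at angle deg from case x
    a=CT+np.radians(deg);c,s=np.cos(a),np.sin(a);return R.from_matrix(np.array([[c,0,-s],[s,0,c],[0,-1,0]]))
E
python3 -c "
from h import *
print(R.from_quat(bot.get_obs()['tool_rot']).as_matrix().round(2))
goal((-.1265,.15,.10),RZ(0))"
```

```text
[[ 0.92 -0.    0.38]
 [-0.38 -0.    0.92]
 [ 0.   -1.   -0.  ]]
need [15.24, 5.24, -4.19] [0.0, -2.41, -0.0]
```

```bash
python3 -m handwheel '[[2,0.4,-0.5,0,-0.5,0],[4,0.8,-1,0,-1,0],[6,1.2,-1.5,0,-1.5,0],[8,1.6,-2,0,-2,0],[10,2,-2.6,0,-2.4,0]]' -1; python3 -c "
from h import *
st();goal((-.1265,.15,.10),RZ(0))"
```

```text
clock: 0.92
eef_pos: [0.3988, 0.3052, 0.1811]
tool_rot: [-0.707, -0.01, 0.01, 0.707]
ft_force: [0.3, 0.9, -0.1]
grip_width: 0.0003
t 0.93 world [0.3988 0.3052 0.1811] case [-0.2285  0.2389  0.1811] F [ 0.3  0.9 -0.1] w 0.0003 axes [[1.0, 0.0, -0.029], [0.029, 0.0, 1.0], [0.0, -1.0, 0.0]]
need [4.07, 3.24, -3.56] [-0.0, 0.01, 0.0]
```

```bash
python3 -m handwheel '[[1,0.8,-0.9,0,0,0],[2,1.6,-1.8,0,0,0],[3,2.4,-2.7,0,0,0],[4.07,3.24,-3.56,0,0,0],[4.07,3.24,-3.56,0,0,0]]'; python3 - <<'E'
from h import *
st();goal((-.1265,.15,.0385),RZ(0))
E
```

```text
clock: 1.55
eef_pos: [0.5018, 0.2179, 0.0983]
tool_rot: [0.708, 0.007, -0.009, -0.707]
ft_force: [-0.5, 0.2, 0.6]
grip_width: 0.0001
t 1.55 world [0.5018 0.2179 0.0983] case [-0.1279  0.1488  0.0983] F [-0.5  0.2  0.6] w 0.0001 axes [[1.0, -0.003, -0.023], [0.023, -0.002, 1.0], [-0.003, -1.0, -0.002]]
need [0.06, 2.39, 0.05] [0.01, -0.03, -0.02]
```

```bash
python3 -m handwheel '[[0.06,0.6,0.05,0,0,0],[0.06,1.2,0.05,0,0,0],[0.06,1.8,0.05,0,0,0],[0.06,2.4,0.05,0,0,0],[0.06,2.4,0.05,0,0,0]]'; python3 - <<'E'
from h import *
st();goal((-.1265,.135,.0385),RZ(0))
for n,b,s in(("top",(170,150,100,90),6),("side",(190,120,140,110),5)): crop(bot.camera(n),*b,f"a_{n}.png",s)
E
```

```text
clock: 2.17
eef_pos: [0.5015, 0.2208, 0.0386]
tool_rot: [0.708, 0.008, -0.011, -0.707]
ft_force: [0.0, 1.3, -0.6]
grip_width: 0.0
t 2.17 world [0.5015 0.2208 0.0386] case [-0.1282  0.1517  0.0386] F [ 0.   1.3 -0.6] w 0.0 axes [[1.0, -0.003, -0.027], [0.027, -0.001, 1.0], [-0.003, -1.0, -0.001]]
need [0.07, 0.0, -0.67] [0.01, -0.0, -0.02]
```

View pics/a_top.png

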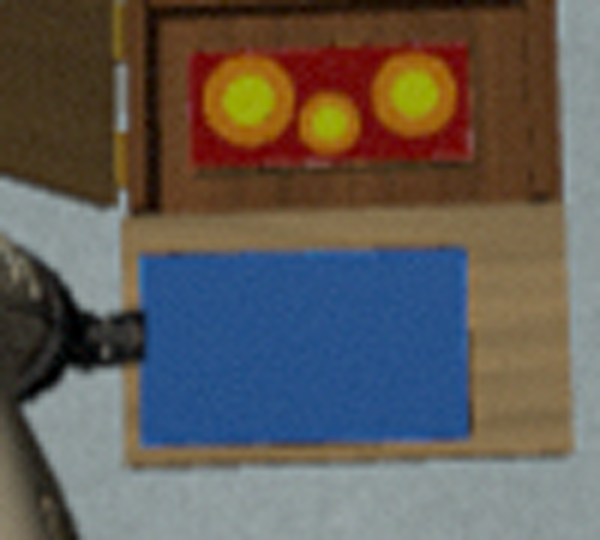

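View pics/a_side.png

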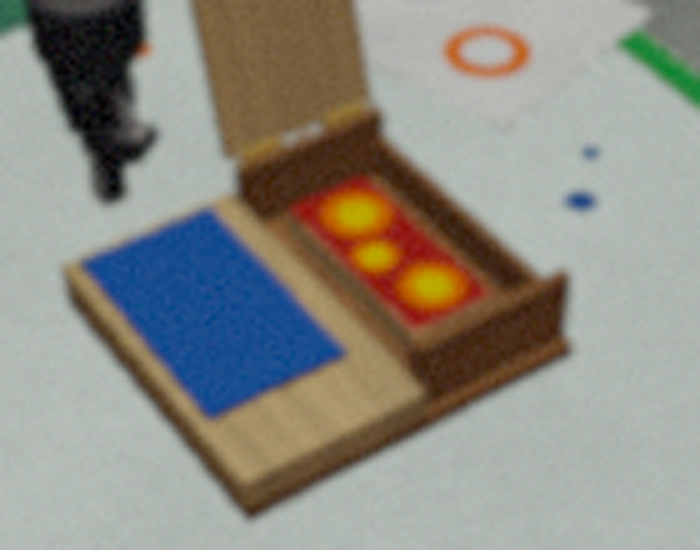

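```bash
python3 -m handwheel '[[0.07,0,-0.3,0,0,0],[0.07,0,-0.6,0,0,0],[0.07,0,-0.9,0,0,0],[0.07,0,-1.15,0,0,0],[0.07,0,-1.35,0,0,0]]'; python3 - <<'E'
from h import *
st()
c=bot.camera("top");crop(c,170,150,100,90,f"b_top.png",6);r=blob(c,(100,100,60),(125,255,255),(185,175,75,60),.042);print(r, wc([[r[0][0]/1e3,r[0][1]/1e3,.042]]))
E
```

```text
clock: 2.9
eef_pos: [0.5056, 0.1869, 0.0404]
tool_rot: [-0.707, -0.009, 0.009, 0.707]
ft_force: [-0.3, -0.1, -0.4]
grip_width: -0.0001
t 2.9 world [0.5056 0.1869 0.0404] case [-0.1249  0.1177  0.0404] F [-0.3 -0.1 -0.4] w -0.0001 axes [[1.0, 0.0, -0.026], [0.026, 0.0, 1.0], [0.0, -1.0, 0.0]]
((506.93804931640625, 91.28035736083984), (98.67444610595703, 168.197265625), 0.8228670954704285) [[-0.12620642  0.02212437  0.042     ]]
```

View pics/b_top.png

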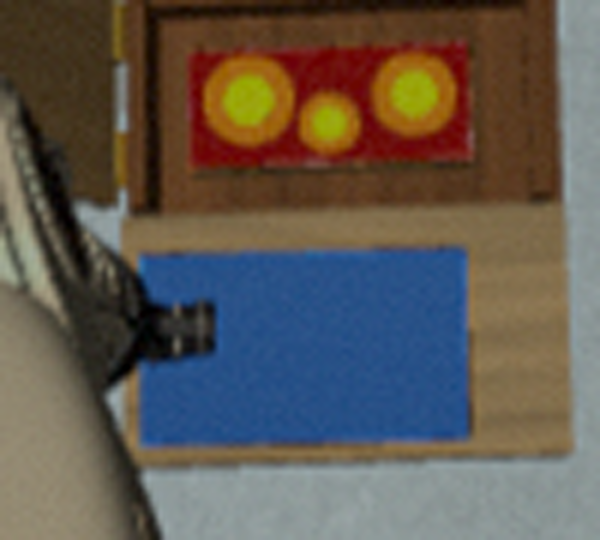

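```bash
python3 -m handwheel '[[-0.07,0.06,0,0,0,0],[-0.07,0.06,-0.15,0,0,0],[-0.07,0.06,-0.3,0,0,0],[-0.07,0.06,-0.45,0,0,0],[-0.07,0.06,-0.55,0,0,0]]'; python3 - <<'E'
from h import *
st()
c=bot.camera("top");crop(c,170,150,100,90,f"c_top.png",6);r=blob(c,(100,100,60),(125,255,255),(185,175,75,60),.042);print(r, wc([[r[0][0]/1e3,r[0][1]/1e3,.042]]))
crop(bot.camera("side"),190,120,140,110,"c_side.png",5)
st()
E
```

```text
clock: 3.58
eef_pos: [0.5042, 0.1734, 0.0388]
tool_rot: [-0.707, -0.009, 0.009, 0.707]
ft_force: [-0.4, 0.5, 0.3]
grip_width: -0.0001
t 3.58 world [0.5042 0.1734 0.0388] case [-0.1267  0.1043  0.0388] F [-0.4  0.5  0.3] w -0.0001 axes [[1.0, 0.0, -0.026], [0.026, 0.0, 1.0], [0.0, -1.0, 0.0]]
((507.7420959472656, 82.17794799804688), (98.99361419677734, 167.72244262695312), 0.7598657608032227) [[-0.12565047  0.01300345  0.042     ]]
t 3.67 world [0.5043 0.1733 0.0388] case [-0.1267  0.1042  0.0388] F [-0.4  0.9  0. ] w -0.0002 axes [[1.0, 0.0, -0.026], [0.026, -0.0, 1.0], [0.0, -1.0, -0.0]]
```

View pics/c_side.png

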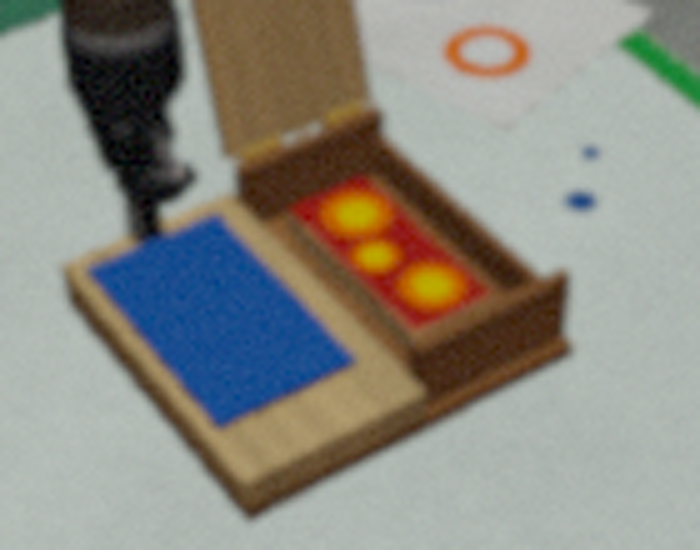

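It pushes cleanly: the board moved 9 mm without turning. Another 9 mm.

```bash
python3 -m handwheel '[[0,0,-0.1,0,0,0],[0,0,-0.2,0,0,0],[0,0,-0.3,0,0,0],[0,0,-0.37,0,0,0],[0,0,-0.37,0,0,0]]'; python3 - <<'E'
from h import *
st()
c=bot.camera("top");r=blob(c,(100,100,60),(125,255,255),(185,175,75,60),.042);print(r, wc([[r[0][0]/1e3,r[0][1]/1e3,.042]]))
goal((-.1265,.125,.0388),RZ(0))
E
```

```text
clock: 4.3
eef_pos: [0.5044, 0.1642, 0.0388]
tool_rot: [0.707, 0.009, -0.009, -0.707]
ft_force: [0.2, 1.0, 0.5]
grip_width: 0.0
t 4.3 world [0.5044 0.1642 0.0388] case [-0.1267  0.0951  0.0388] F [0.2 1.  0.5] w 0.0 axes [[1.0, -0.0, -0.026], [0.026, -0.0, 1.0], [-0.0, -1.0, -0.0]]
((507.9871826171875, 72.8710708618164), (98.9837875366211, 167.6308135986328), 0.7138246893882751) [[-0.12565884  0.00369335  0.042     ]]
need [0.01, -0.0, 1.2] [0.0, -0.01, -0.0]
```

```bash
python3 -m handwheel '[[0,0,1,0,0,0],[0,-1.2,1.2,0,0,0],[-0.6,-2.4,0.6,0,0,0],[-1.6,-2.4,-1.4,0,0,0],[-2.57,-2.4,-3.6,0,0,0]]'; python3 - <<'E'
from h import *
st()
goal((-.191,.004,.06),RZ(0))
E
```

```text
clock: 4.97
eef_pos: [0.4424, 0.0721, 0.0993]
tool_rot: [0.707, 0.011, -0.009, -0.707]
ft_force: [-0.3, -0.7, 0.0]
grip_width: 0.0001
t 4.97 world [0.4424 0.0721 0.0993] case [-0.1912  0.0047  0.0993] F [-0.3 -0.7  0. ] w 0.0001 axes [[1.0, 0.002, -0.028], [0.028, -0.0, 1.0], [0.002, -1.0, -0.0]]
need [0.01, 1.57, -0.03] [0.0, 0.01, 0.01]
```

```bash
python3 -m handwheel '[[0.01,0.4,-0.03,0,0,0],[0.01,0.9,-0.03,0,0,0],[0.01,1.4,-0.03,0,0,0],[0.01,1.9,-0.03,0,0,0],[0.01,2.2,-0.03,0,0,0]]' 1; python3 - <<'E'
from h import *
st()
goal((-.191,.004,.0255),RZ(0))
crop(bot.camera("side"),190,120,140,110,"d_side.png",5)
crop(bot.camera("top"),170,150,100,100,"d_top.png",6)
E
```

```text
clock: 5.6
eef_pos: [0.4424, 0.0726, 0.0424]
tool_rot: [0.707, 0.009, -0.01, -0.707]
ft_force: [-0.3, -0.2, -1.3]
grip_width: 0.0855
t 5.6 world [0.4424 0.0726 0.0424] case [-0.1913  0.0052  0.0424] F [-0.3 -0.2 -1.3] w 0.0855 axes [[1.0, -0.002, -0.027], [0.027, -0.0, 1.0], [-0.002, -1.0, -0.0]]
need [0.01, 0.68, -0.05] [0.0, 0.0, -0.01]
```

View pics/d_side.png

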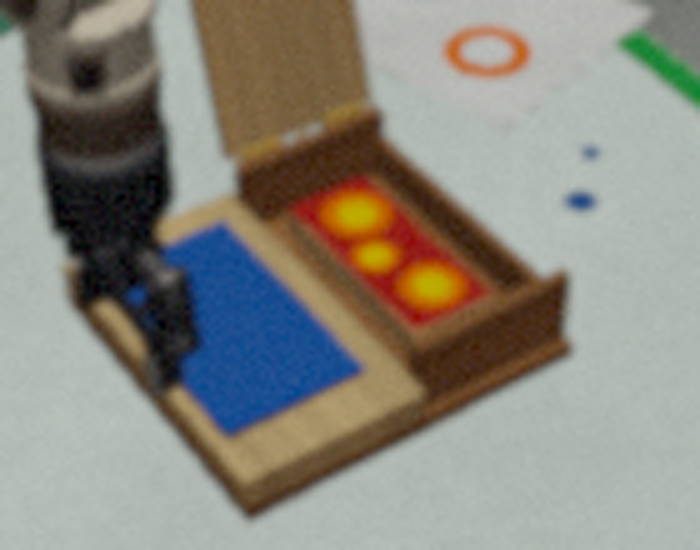

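View pics/d_top.png

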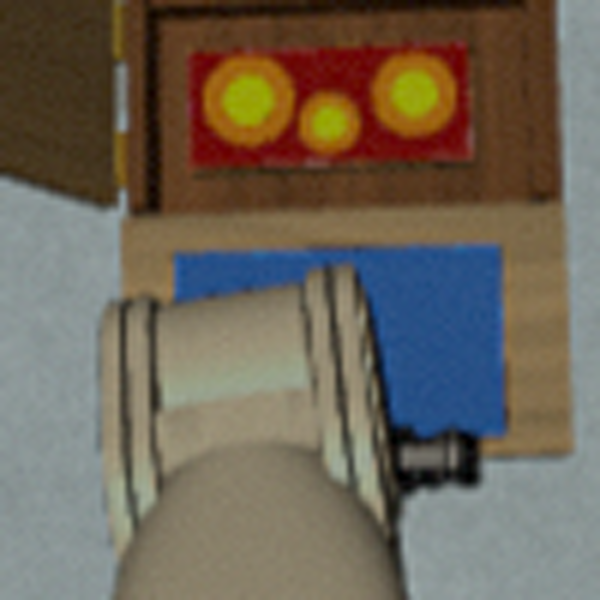

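The fingers straddle the board's trailing edge with the tips above the ledge strip. I'll lower slowly until I feel the ledge.

```bash
python3 -m handwheel '[[0,0.15,-0.05,0,0,0],[0,0.3,-0.05,0,0,0],[0,0.42,-0.05,0,0,0],[0,0.52,-0.05,0,0,0],[0,0.58,-0.05,0,0,0]]'; python3 - <<'E'
from h import *
st()
E
python3 -m handwheel '[[0,0.03,0,0,0,0],[0,0.06,0,0,0,0],[0,0.09,0,0,0,0],[0,0.12,0,0,0,0],[0,0.15,0,0,0,0]]'; python3 - <<'E'
from h import *
st()
E
```

```text
clock: 6.32
eef_pos: [0.4429, 0.0707, 0.0292]
tool_rot: [0.707, 0.009, -0.009, -0.707]
ft_force: [-0.3, 0.7, -0.0]
grip_width: 0.0858
t 6.33 world [0.4429 0.0707 0.0292] case [-0.1908  0.0033  0.0292] F [-0.3  0.7 -0. ] w 0.0858 axes [[1.0, 0.0, -0.026], [0.026, -0.0, 1.0], [0.0, -1.0, -0.0]]
clock: 6.95
eef_pos: [0.4429, 0.0708, 0.0255]
tool_rot: [0.707, 0.009, -0.009, -0.707]
ft_force: [-0.9, -0.6, 0.1]
grip_width: 0.0855
t 6.95 world [0.4429 0.0708 0.0255] case [-0.1908  0.0034  0.0255] F [-0.9 -0.6  0.1] w 0.0855 axes [[1.0, 0.0, -0.026], [0.026, -0.0, 1.0], [0.0, -1.0, -0.0]]
```

```bash
python3 -m handwheel '[[0,0.03,0,0,0,0],[0,0.06,0,0,0,0],[0,0.09,0,0,0,0],[0,0.1,0,0,0,0],[0,0.1,0,0,0,0]]'; python3 - <<'E'
from h import *
st()
E
```

```text
clock: 7.58
eef_pos: [0.4428, 0.0708, 0.023]
tool_rot: [-0.707, -0.009, 0.009, 0.707]
ft_force: [0.6, 0.6, -0.0]
grip_width: 0.0853
t 7.58 world [0.4428 0.0708 0.023 ] case [-0.1908  0.0034  0.023 ] F [ 0.6  0.6 -0. ] w 0.0853 axes [[1.0, -0.0, -0.026], [0.026, 0.0, 1.0], [-0.0, -1.0, 0.0]]
```

```bash
python3 - <<'E'
from h import *
c=bot.camera("side");b=(195,155,70,60);s=10
im=cv2.resize(c["color"][b[1]:b[1]+b[3],b[0]:b[0]+b[2],::-1],(b[2]*s,b[3]*s),interpolation=cv2.INTER_CUBIC)
for y in(-.0425,-.057):
  for x in(-.180,-.202):
    for z in(.036,.040):
      q=(proj(c,cw([(x,y+.0034,z)]))[0]-b[:2]+.5)*s; cv2.circle(im,tuple(int(v) for v in q),2,(0,255,255) if z>.037 else (255,0,255),-1)
cv2.imwrite("pics/e_side.png",im)
E
```

```text
(no output)
```

View pics/e_side.png

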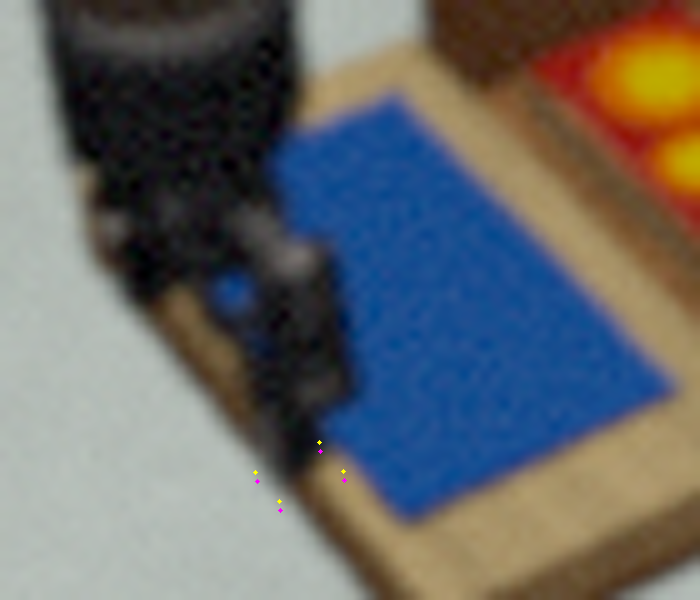

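```bash
python3 -m handwheel '[[0,-0.1,0,0,0,0],[0.07,-0.1,0,0,0,0],[0.14,-0.1,0,0,0,0],[0.14,-0.05,0,0,0,0],[0.14,0,0,0,0,0]]';  python3 -m handwheel '[[0,0.02,0,0,0,0],[0,0.04,0,0,0,0],[0,0.05,0,0,0,0],[0,0.05,0,0,0,0],[0,0.05,0,0,0,0]]'; python3 - <<'E'
from h import *
st()
c=bot.camera("side");crop(c,195,155,70,60,"f_side.png",10)
E
```

```text
clock: 8.25
eef_pos: [0.4464, 0.0709, 0.0229]
tool_rot: [0.707, 0.009, -0.009, -0.707]
ft_force: [-0.0, -0.1, 0.1]
grip_width: 0.0855
clock: 8.88
eef_pos: [0.4464, 0.0709, 0.0228]
tool_rot: [-0.707, -0.009, 0.009, 0.707]
ft_force: [-2.7, -0.4, 9.7]
grip_width: 0.0855
t 8.88 world [0.4464 0.0709 0.0228] case [-0.1873  0.0034  0.0228] F [-2.7 -0.4  9.7] w 0.0855 axes [[1.0, 0.001, -0.026], [0.026, 0.0, 1.0], [0.001, -1.0, 0.0]]
```

View pics/f_side.png

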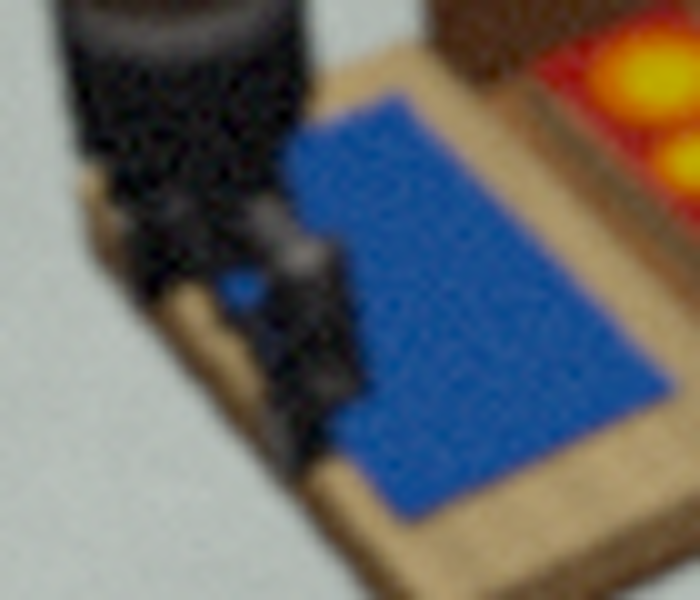

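Touched the ledge at TCP z 0.0228, which agrees with the 13 mm setback. I'll raise 1.5–2 mm and push.

```bash
python3 -m handwheel '[[0,-0.11,0,0,0,0],[0.35,-0.11,0,0,0,0],[0.75,-0.11,0,0,0,0],[1.2,-0.11,0,0,0,0],[1.6,-0.11,0,0,0,0]]';  python3 -m handwheel '[[0.4,0,0,0,0,0],[0.8,0,0,0,0,0],[1.2,0,0,0,0,0],[1.6,0,0,0,0,0],[1.8,0,0,0,0,0]]'; python3 - <<'E'
from h import *
st()
c=bot.camera("side");crop(c,190,120,140,110,"g_side.png",5)
c=bot.camera("top");crop(c,170,140,100,100,"g_top.png",6)
E
```

```text
clock: 9.55
eef_pos: [0.4874, 0.0719, 0.0243]
tool_rot: [0.707, 0.009, -0.009, -0.707]
ft_force: [-0.7, 0.5, 1.2]
grip_width: 0.0853
clock: 10.18
eef_pos: [0.5322, 0.0731, 0.0246]
tool_rot: [-0.707, -0.009, 0.009, 0.707]
ft_force: [-0.7, 1.2, -0.1]
grip_width: 0.0855
t 10.18 world [0.5322 0.0731 0.0246] case [-0.1015  0.0033  0.0246] F [-0.7  1.2 -0.1] w 0.0855 axes [[1.0, 0.0, -0.026], [0.026, 0.0, 1.0], [0.0, -1.0, 0.0]]
```

View pics/g_side.png

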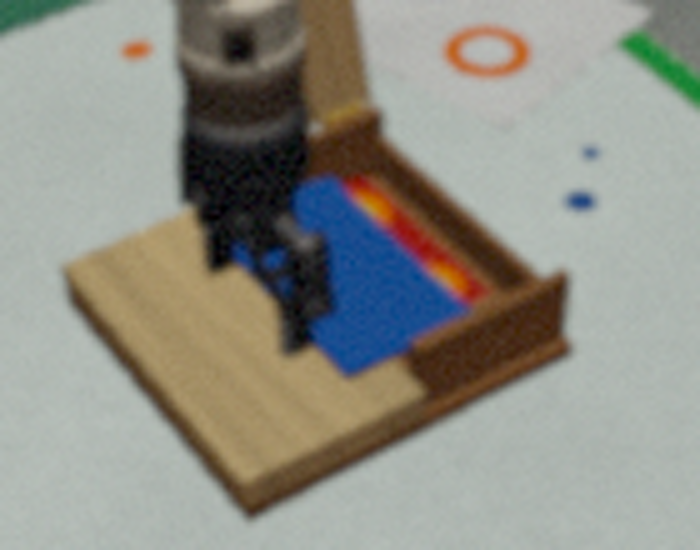

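View pics/g_top.png

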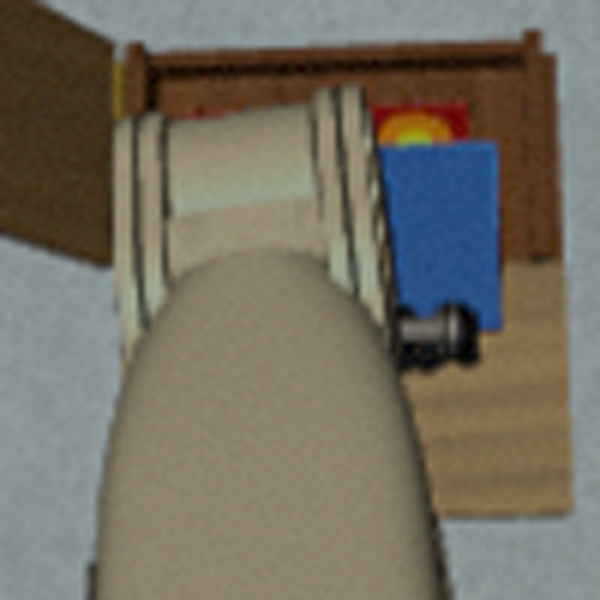

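```bash
python3 -m handwheel '[[0.35,0,0,0,0,0],[0.7,0,0,0,0,0],[1.05,0,0,0,0,0],[1.35,0,0,0,0,0],[1.55,0,0,0,0,0]]'; python3 - <<'E'
from h import *
st()
c=bot.camera("side");crop(c,190,120,140,110,"i_side.png",5)
c=bot.camera("top");crop(c,170,140,100,100,"i_top.png",6)
E
```

```text
clock: 10.9
eef_pos: [0.5707, 0.0741, 0.0245]
tool_rot: [-0.707, -0.009, 0.009, 0.707]
ft_force: [-1.4, 0.2, -0.2]
grip_width: 0.0853
t 10.9 world [0.5707 0.0741 0.0245] case [-0.0629  0.0032  0.0245] F [-1.4  0.2 -0.2] w 0.0853 axes [[1.0, 0.0, -0.026], [0.026, 0.0, 1.0], [0.0, -1.0, 0.0]]
```

View pics/i_side.png

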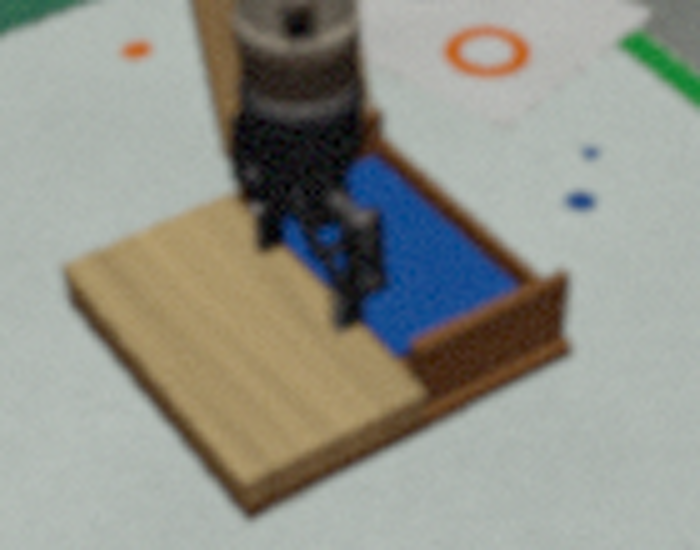

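View pics/i_top.png

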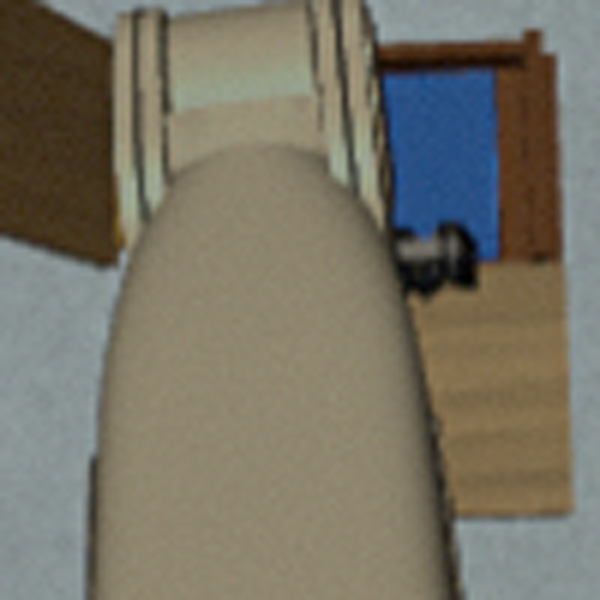

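```bash
python3 -m handwheel '[[0.05,0,0,0,0,0],[0.1,0,0,0,0,0],[0.1,0,0,0,0,0],[-0.2,-0.2,0,0,0,0],[-0.8,-2,0,0,0,0]]'; python3 -m handwheel '[[-0.5,-1.5,-1,0,0,0],[-1,-3,-3,0,0,0],[-1.5,-3.5,-5.2,0,0,0],[-2,-3.5,-7.5,0,0,0],[-2,-3.5,-9.5,0,0,0]]';python3 - <<'E'
from h import *
st()
c=bot.camera("side");crop(c,190,120,140,110,"j_side.png",5)
c=bot.camera("top");crop(c,160,130,110,100,"j_top.png",6)
r=blob(c,(100,100,60),(125,255,255),(185,140,75,60),.040);print(r, wc([[r[0][0]/1e3,r[0][1]/1e3,.040]]))
E
```

```text
clock: 11.62
eef_pos: [0.5469, 0.0732, 0.0721]
tool_rot: [0.707, 0.007, -0.012, -0.707]
ft_force: [0.7, 0.2, 0.3]
grip_width: 0.0853
clock: 12.25
eef_pos: [0.5051, -0.1668, 0.1632]
tool_rot: [0.707, 0.009, -0.009, -0.707]
ft_force: [1.3, 0.6, -0.4]
grip_width: 0.0853
t 12.25 world [ 0.5051 -0.1668  0.1632] case [-0.1351 -0.2358  0.1632] F [ 1.3  0.6 -0.4] w 0.0853 axes [[1.0, 0.001, -0.025], [0.025, -0.0, 1.0], [0.001, -1.0, -0.0]]
((633.2247314453125, 75.29232788085938), (102.1365737915039, 167.7621612548828), 1.4174193143844604) [[-0.0004018   0.00270427  0.04      ]]
```

View pics/j_side.png

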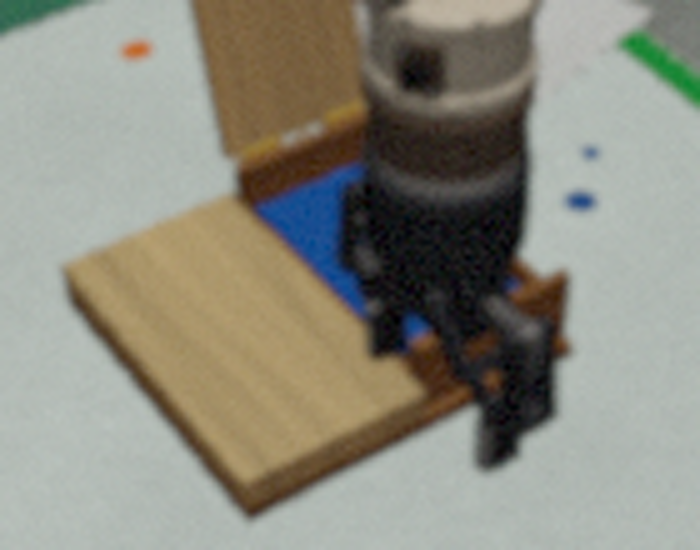

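View pics/j_top.png

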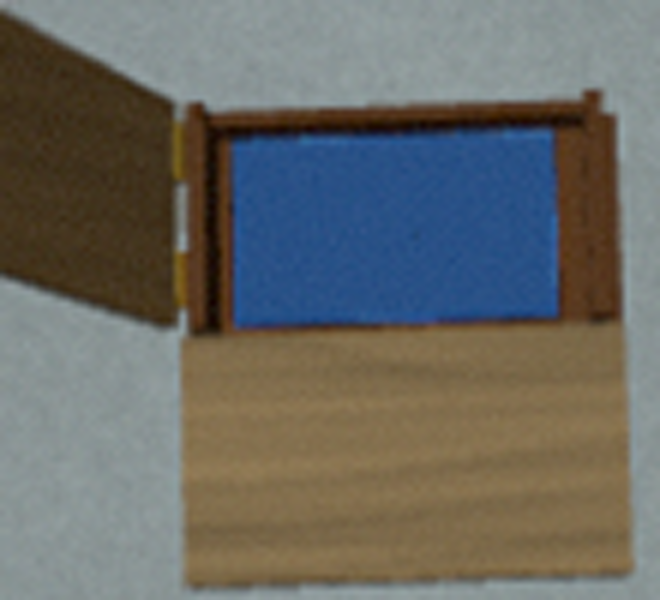

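The separator lies flat in the bay at case (0, +2.7 mm) and square, with a visible gap to the ledge. Next is the green panel.

```bash
python3 - <<'E'
from h import *
for n,b in(("top",(325,165,60,60)),("side",(290,250,75,55))):
    c=bot.camera(n);print(n,blob(c,(50,100,50),(75,255,255),b,.022))
print(bot.get_obs()["joint_pos"].round(3))
p=wc([[.548,-.335,.08]])[0];goal(p,RZ(-51.9))
E
```

```text
top ((565.494140625, -388.3670654296875), (36.742919921875, 76.34345245361328), 73.73152160644531)
side ((561.2097778320312, -355.2125549316406), (58.68756103515625, 98.00164794921875), 39.716796875)
[-0.317  0.343 -0.038  1.19   0.    -0.341]
need [1.53, 3.29, -6.81] [-0.0, 5.17, -0.0]
```

```bash
python3 -m handwheel '[[0.3,0.5,-1.4,0,1.03,0],[0.6,1.1,-2.8,0,2.06,0],[0.9,1.8,-4.2,0,3.1,0],[1.2,2.5,-5.6,0,4.13,0],[1.53,3.1,-6.81,0,5.17,0]]' 1; python3 - <<'E'
from h import *
st();p=wc([[.548,-.335,.05]])[0];goal(p,RZ(-51.9))
c=bot.camera("side");crop(c,270,190,110,110,"k_side.png",6)
c=bot.camera("top");crop(c,310,140,90,100,"k_top.png",6)
E
```

```text
clock: 13.08
eef_pos: [0.5495, -0.3334, 0.0838]
tool_rot: [-0.64, 0.302, -0.301, 0.64]
ft_force: [-0.2, 1.1, 0.8]
grip_width: 0.0854
t 13.07 world [ 0.5495 -0.3334  0.0838] case [-0.0952 -0.4036  0.0838] F [-0.2  1.1  0.8] w 0.0854 axes [[0.637, -0.001, 0.771], [-0.771, 0.001, 0.637], [-0.001, -1.0, 0.0]]
need [0.01, 1.35, -0.09] [-0.0, -0.01, -0.01]
```

View pics/k_side.png

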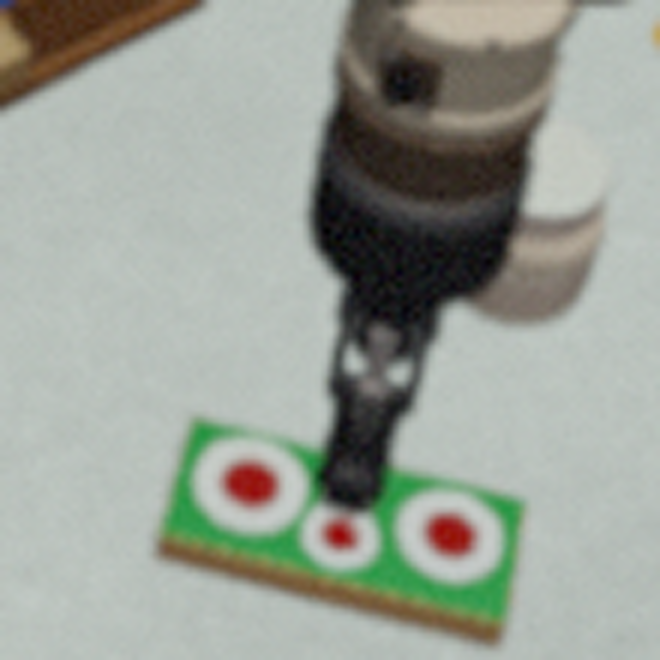

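View pics/k_top.png

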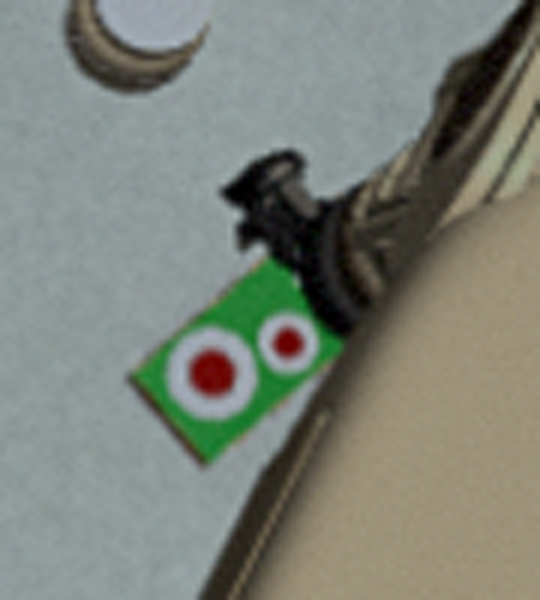

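```bash
python3 - <<'E'
from h import *
c=bot.camera("side")
W=onz(c,px([(196,418),(525,500),(501,622),(164,543)],270,190,6),.022);print(W.round(4),W.mean(0))
for P,l in(((.032,-.075),1),((-.032,-.075),1),((-.032,.075),1),((.032,.075),1)): pass
print(np.degrees(np.arctan2(*(W[1]-W[0])[[1,0]])),np.degrees(np.arctan2(*(W[2]-W[3])[[1,0]])),np.linalg.norm(W[1]-W[0]),np.linalg.norm(W[3]-W[0]))
E
```

```text
[[ 0.5246 -0.2618  0.022 ]
 [ 0.618  -0.3737  0.022 ]
 [ 0.5695 -0.4118  0.022 ]
 [ 0.4752 -0.3051  0.022 ]] [ 0.54682223 -0.33810625  0.022     ]
-50.141080202810734 -48.51171752667088 0.14577760358113032 0.065753543514794
```

```bash
python3 -m handwheel '[[0.03,0.5,-0.1,0,0,0],[0.03,1,-0.1,0,0,0],[0.03,1.5,-0.1,0,0,0],[0.03,2,-0.1,0,0,0],[0.03,2.4,-0.1,0,0,0]]'; python3 - <<'E'
from h import *
st();p=wc([[.5475,-.336,.001]])[0];goal(p,RZ(-51.9))
E
```

```text
clock: 13.85
eef_pos: [0.5472, -0.3362, 0.0234]
tool_rot: [-0.64, 0.3, -0.3, 0.64]
ft_force: [0.7, -0.2, 0.5]
grip_width: 0.0856
t 13.85 world [ 0.5472 -0.3362  0.0234] case [-0.0976 -0.4063  0.0234] F [ 0.7 -0.2  0.5] w 0.0856 axes [[0.64, -0.001, 0.768], [-0.768, 0.001, 0.64], [-0.001, -1.0, -0.0]]
need [0.0, 0.9, 0.01] [0.0, 0.01, -0.01]
```

```bash
python3 -m handwheel '[[0,0.25,0,0,0,0],[0,0.5,0,0,0,0],[0,0.75,0,0,0,0],[0,0.9,0,0,0,0],[0,0.9,0,0,0,0]]'; python3 - <<'E'
from h import *
st()
c=bot.camera("side");crop(c,270,190,110,110,"l_side.png",6)
E
```

```text
clock: 14.48
eef_pos: [0.5473, -0.3364, 0.0017]
tool_rot: [-0.64, 0.3, -0.3, 0.64]
ft_force: [0.5, -0.4, -0.8]
grip_width: 0.0853
t 14.47 world [ 0.5473 -0.3364  0.0017] case [-0.0975 -0.4065  0.0017] F [ 0.5 -0.4 -0.8] w 0.0853 axes [[0.64, -0.0, 0.768], [-0.768, 0.0, 0.64], [-0.001, -1.0, -0.0]]
```

View pics/l_side.png

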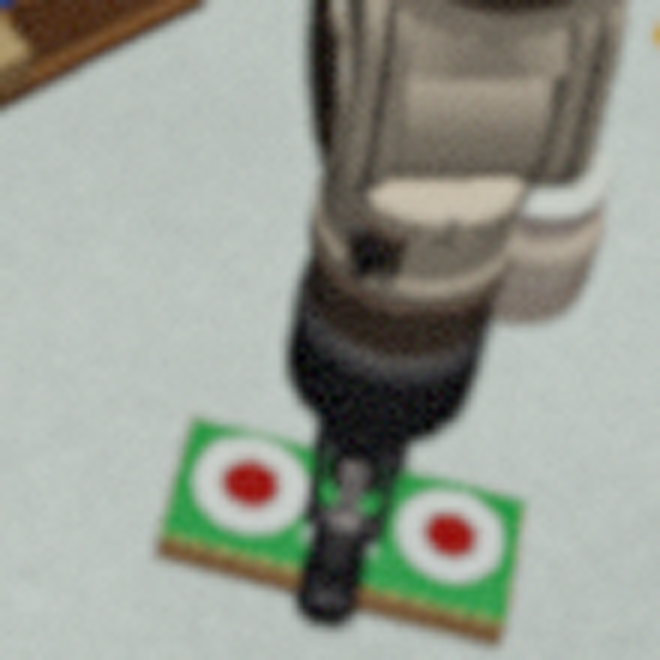

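```bash
python3 -m handwheel '[[0,0,0,0,0,0],[0,0,0,0,0,0],[0,0,0,0,0,0],[0,0,0,0,0,0],[0,0,0,0,0,0]]' -1; python3 -m handwheel '[[0,0,0,0,0,0],[0,-0.2,0,0,0,0],[0,-0.8,0,0,0,0],[0,-1.6,0,0,0,0],[0,-2.4,0,0,0,0]]'; python3 - <<'E'
from h import *
st();goal((0,.003,.12),RZ(-90))
c=bot.camera("side");crop(c,270,190,110,110,"m_side.png",6)
E
```

```text
clock: 15.15
eef_pos: [0.5481, -0.3369, 0.0029]
tool_rot: [0.64, -0.299, 0.301, -0.64]
ft_force: [0.7, 0.4, 5.1]
grip_width: 0.0622
clock: 15.78
eef_pos: [0.5473, -0.3364, 0.063]
tool_rot: [-0.64, 0.3, -0.3, 0.64]
ft_force: [0.4, -0.3, -0.8]
grip_width: 0.0625
t 15.78 world [ 0.5473 -0.3364  0.063 ] case [-0.0975 -0.4065  0.063 ] F [ 0.4 -0.3 -0.8] w 0.0625 axes [[0.64, -0.0, 0.768], [-0.768, 0.0, 0.64], [-0.0, -1.0, -0.0]]
need [-10.45, -2.28, 13.2] [0.0, 3.82, -0.0]
```

View pics/m_side.png

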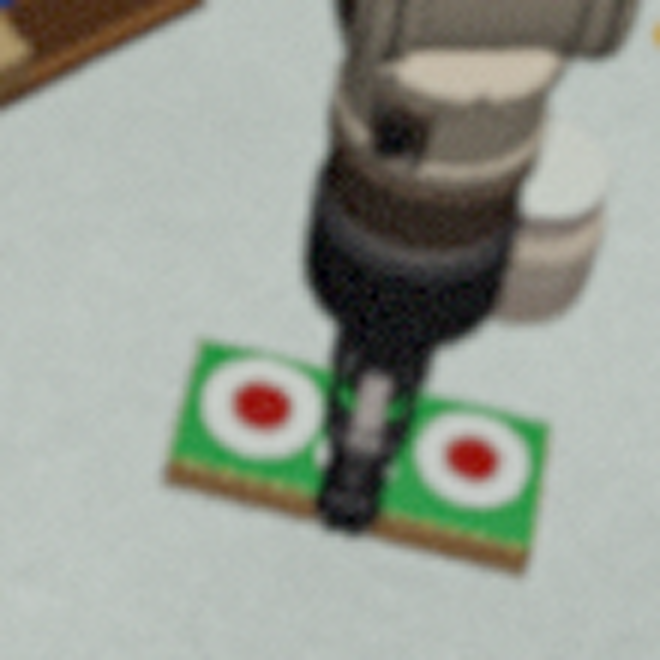

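```bash
python3 - <<'E'
from h import *
c=bot.camera("side");o=bot.get_obs();r=R.from_quat(o["tool_rot"]);b=(310,230,60,60);s=10
im=cv2.resize(c["color"][b[1]:b[1]+b[3],b[0]:b[0]+b[2],::-1],(b[2]*s,b[3]*s),interpolation=cv2.INTER_CUBIC)
for sb,col in((0,(255,0,255)),(.007,(0,255,255)),(.01,(255,255,0))):
  for z in(-.031,-.043):
    for x in(-.011,.011):
      q=(proj(c,[o["eef_pos"]+r.apply([x,-sb,z])])[0]-b[:2]+.5)*s; cv2.circle(im,tuple(int(v) for v in q),3,col,-1)
cv2.imwrite("pics/n_side.png",im)
E
```

```text
(no output)
```

View pics/n_side.png

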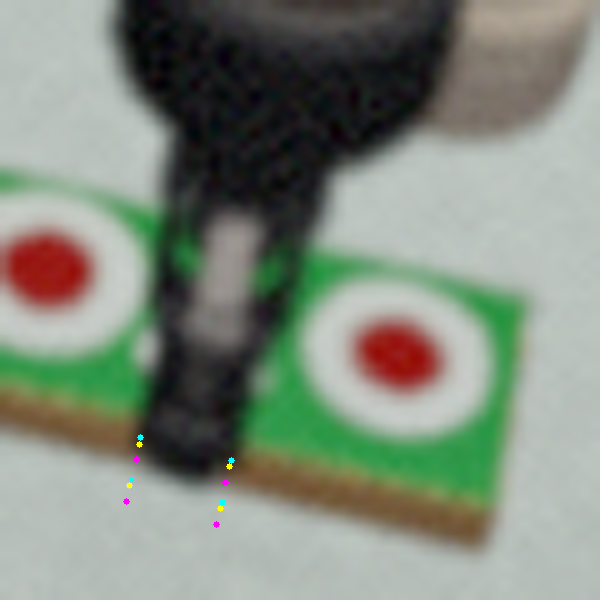

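```bash
python3 - <<'E'
from h import *
c=bot.camera("side");o=bot.get_obs();r=R.from_quat(o["tool_rot"])
W=onz(c,px([(205,340),(549,423),(527,547),(171,463)],270,190,6),.082)
print(r.inv().apply(W-o["eef_pos"]).round(4),r.inv().apply(W.mean(0)-o["eef_pos"]))
# predicted
for dx in(0,): 
  P=[o["eef_pos"]+r.apply([x,-.019,z]) for x,z in((-.075,.032),(.075,.032),(.075,-.032),(-.075,-.032))]
  print(((proj(c,P)-[270,190]+.5)*6-.5).round(0).tolist())
st()
E
```

```text
[[-0.0735 -0.0184  0.0284]
 [ 0.0715 -0.018   0.0288]
 [ 0.0704 -0.0181 -0.0322]
 [-0.0727 -0.0185 -0.0352]] [-0.00107658 -0.01824665 -0.00254996]
[[203.0, 332.0], [559.0, 417.0], [539.0, 548.0], [167.0, 454.0]]
t 15.93 world [ 0.5485 -0.3371  0.0638] case [-0.0963 -0.4073  0.0638] F [-0.2  0.2 -1. ] w 0.0622 axes [[0.64, 0.003, 0.768], [-0.768, -0.002, 0.64], [0.003, -1.0, 0.001]]
```

```bash
python3 -m handwheel '[[0,-1.2,0,0,0,0],[-0.8,-2.2,1,0,0.4,0],[-2.2,-2.4,2.7,0,1.1,0],[-3.6,-2.4,4.4,0,1.8,0],[-5,-2.4,6.1,0,2.5,0]]'; python3 - <<'E'
from h import *
st();goal((0,.003,.12),RZ(-90))
E
```

```text
clock: 16.55
eef_pos: [0.5842, -0.1412, 0.1211]
tool_rot: [0.559, -0.433, 0.432, -0.559]
ft_force: [0.5, -0.9, -1.2]
grip_width: 0.0621
t 16.55 world [ 0.5842 -0.1412  0.1211] case [-0.0553 -0.2124  0.1211] F [ 0.5 -0.9 -1.2] w 0.0621 axes [[0.251, -0.001, 0.968], [-0.968, 0.0, 0.251], [-0.001, -1.0, -0.001]]
need [-7.9, 0.04, 4.09] [0.01, 1.3, -0.0]
```

```bash
python3 -m handwheel '[[-1.6,0,0.8,0,0.3,0],[-3.2,0,1.6,0,0.6,0],[-4.8,0,2.5,0,0.9,0],[-6.4,0,3.3,0,1.1,0],[-7.9,0,4.1,0,1.3,0]]'; python3 -m handwheel '[[0,0,0,0,0,0],[0,0.5,0,0,0,0],[0,1,0,0,0,0],[0,1,0,0,0,0],[0,1,0,0,0,0]]'; python3 - <<'E'
from h import *
st();goal((0,.002,.06),RZ(-90))
crop(bot.camera("side"),215,100,120,110,"o_side.png",6)
crop(bot.camera("top"),160,120,110,100,"o_top.png",6)
E
```

```text
clock: 17.18
eef_pos: [0.6327, 0.0758, 0.1207]
tool_rot: [0.508, -0.493, 0.492, -0.507]
ft_force: [-0.7, -0.7, -1.2]
grip_width: 0.0624
clock: 17.8
eef_pos: [0.6333, 0.0734, 0.0969]
tool_rot: [0.508, -0.493, 0.492, -0.507]
ft_force: [1.2, 0.2, -0.6]
grip_width: 0.0623
t 17.8 world [0.6333 0.0734 0.0969] case [-0.0004  0.0008  0.0969] F [ 1.2  0.2 -0.6] w 0.0623 axes [[0.03, -0.0, 1.0], [-1.0, -0.0, 0.03], [0.0, -1.0, -0.0]]
need [-0.05, 1.47, 0.02] [0.0, 0.02, 0.0]
```

View pics/o_side.png

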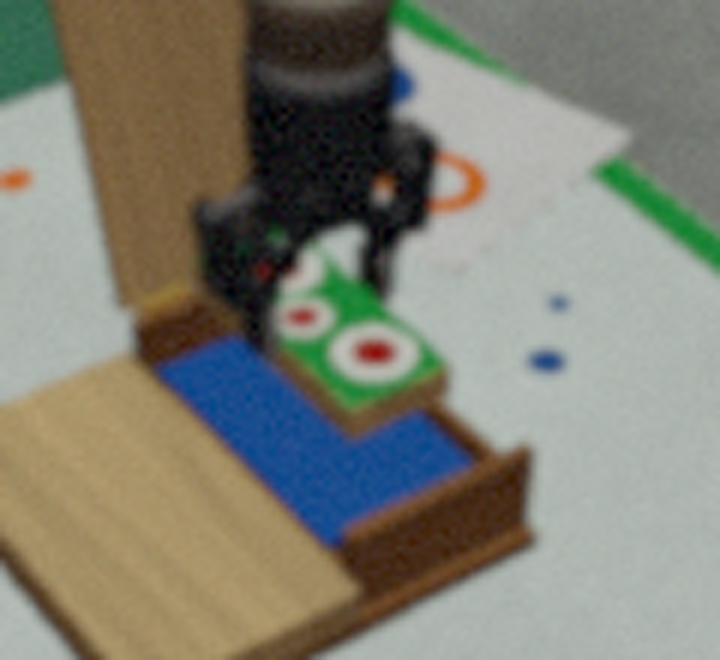

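View pics/o_top.png

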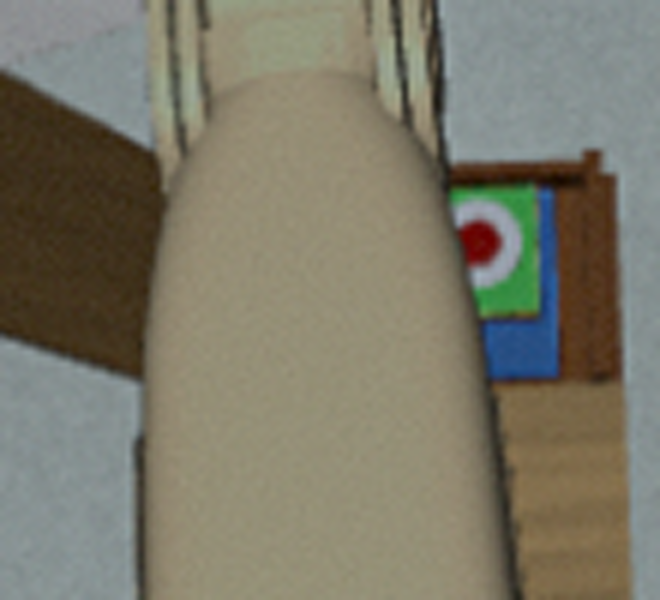

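```bash
python3 - <<'E'
from h import *
c=bot.camera("top")
print('panel',wc(onz(c,px([(540,317),(537,183)],160,120,6),.1159)).round(4).tolist())
print('sep',wc(onz(c,px([(558,378),(555,190)],160,120,6),.040)).round(4).tolist())
E
```

```text
panel [[-0.0336, -0.0732, 0.1159], [0.0337, -0.0737, 0.1159]]
sep [[-0.0519, -0.0807, 0.04], [0.0481, -0.0821, 0.04]]
```

```bash
python3 -m handwheel '[[-0.08,0.4,-0.03,0,0,0],[-0.08,0.8,-0.03,0,0,0],[-0.08,1.2,-0.03,0,0,0],[-0.08,1.55,-0.03,0,0,0],[-0.08,1.8,-0.03,0,0,0]]'; python3 -m handwheel '[[0,0.05,0,0,0,0],[0,0.1,0,0,0,0],[0,0.15,0,0,0,0],[0,0.15,0,0,0,0],[0,0.15,0,0,0,0]]'; python3 - <<'E'
from h import *
st();goal((-.001,.003,.044),RZ(-90))
E
```

```text
clock: 18.58
eef_pos: [0.6322, 0.0762, 0.0511]
tool_rot: [0.508, -0.492, 0.492, -0.507]
ft_force: [0.6, 0.3, -1.6]
grip_width: 0.062
clock: 19.2
eef_pos: [0.6327, 0.0762, 0.0485]
tool_rot: [-0.508, 0.492, -0.492, 0.508]
ft_force: [-0.0, 0.7, -1.0]
grip_width: 0.0624
t 19.2 world [0.6327 0.0762 0.0485] case [-0.0009  0.0037  0.0485] F [-0.   0.7 -1. ] w 0.0624 axes [[0.031, 0.0, 1.0], [-1.0, 0.0, 0.031], [-0.0, -1.0, 0.0]]
need [0.03, 0.18, -0.0] [-0.0, 0.02, -0.0]
```

```bash
python3 -m handwheel '[[0,0.04,0,0,0,0],[0,0.08,0,0,0,0],[0,0.12,0,0,0,0],[0,0.15,0,0,0,0],[0,0.15,0,0,0,0]]'; python3 -m handwheel '[[0,0.02,0,0,0,0],[0,0.04,0,0,0,0],[0,0.06,0,0,0,0],[0,0.06,0,0,0,0],[0,0.06,0,0,0,0]]'
```

```text
clock: 19.82
eef_pos: [0.6324, 0.0762, 0.0444]
tool_rot: [0.508, -0.492, 0.492, -0.508]
ft_force: [0.2, -0.8, -1.3]
grip_width: 0.0625
clock: 20.45
eef_pos: [0.6326, 0.0762, 0.0431]
tool_rot: [-0.508, 0.492, -0.492, 0.508]
ft_force: [-0.7, -0.4, -1.5]
grip_width: 0.0624
```

```bash
python3 -m handwheel '[[0,0.02,0,0,0,0],[0,0.04,0,0,0,0],[0,0.04,0,0,0,0],[0,0.04,0,0,0,0],[0,0.04,0,0,0,0]]'; python3 -m handwheel '[[0,0.02,0,0,0,0],[0,0.04,0,0,0,0],[0,0.04,0,0,0,0],[0,0.04,0,0,0,0],[0,0.04,0,0,0,0]]'
```

```text
clock: 21.08
eef_pos: [0.6326, 0.0762, 0.0424]
tool_rot: [-0.508, 0.492, -0.492, 0.508]
ft_force: [-1.0, -0.0, 3.3]
grip_width: 0.0623
clock: 21.7
eef_pos: [0.6326, 0.0762, 0.0424]
tool_rot: [-0.508, 0.492, -0.492, 0.508]
ft_force: [-3.5, -1.0, 6.8]
grip_width: 0.0625
```

Set down at TCP z 0.0424 (6.8 N). Next: ease off the press and open slightly.

```bash
python3 -m handwheel '[[0,-0.03,0,0,0,0],[0,-0.05,0,0,0,0],[0,-0.05,0,0,0,0],[0,-0.05,0,0,0,0],[0,-0.05,0,0,0,0]]'; python3 -m handwheel '[[0,0,0,0,0,0],[0,0,0,0,0,0],[0,0,0,0,0,0],[0,0,0,0,0,0],[0,0,0,0,0,0]]' 0.75;  python3 -m handwheel '[[0,-0.2,0,0,0,0],[0,-0.6,0,0,0,0],[0,-1.2,0,0,0,0],[0,-2,0,0,0,0],[0,-3,0,0,0,0]]'; python3 - <<'E'
from h import *
st()
E
```

```text
clock: 22.32
eef_pos: [0.6326, 0.0762, 0.0424]
tool_rot: [-0.508, 0.492, -0.492, 0.508]
ft_force: [-1.1, 0.0, 3.8]
grip_width: 0.0621
clock: 22.95
eef_pos: [0.6326, 0.0762, 0.0423]
tool_rot: [0.508, -0.492, 0.492, -0.508]
ft_force: [-0.6, 0.2, 0.2]
grip_width: 0.0746
clock: 23.58
eef_pos: [0.6325, 0.0762, 0.1188]
tool_rot: [-0.508, 0.492, -0.492, 0.508]
ft_force: [0.4, -0.0, -0.1]
grip_width: 0.0744
t 23.57 world [0.6325 0.0762 0.1188] case [-0.0011  0.0037  0.1188] F [ 0.4 -0.  -0.1] w 0.0744 axes [[0.031, 0.0, 1.0], [-1.0, 0.0, 0.031], [-0.0, -1.0, 0.0]]
```

```bash
python3 -m handwheel '[[0,-1,-0.6,0,0,0],[0,-2,-1.8,0,0,0],[0,-3,-3.2,0,0,0],[0,-4,-4.6,0,0,0],[0,-5,-6,0,0,0]]' -1; python3 - <<'E'
from h import *
st()
crop(bot.camera("side"),215,100,120,110,"p_side.png",6)
c=bot.camera("top");crop(c,160,120,110,100,"p_top.png",6)
E
```

```text
clock: 24.2
eef_pos: [0.4817, 0.0715, 0.2446]
tool_rot: [-0.507, 0.492, -0.493, 0.508]
ft_force: [0.1, -0.1, 0.3]
grip_width: 0.0003
t 24.2 world [0.4817 0.0715 0.2446] case [-0.152   0.003   0.2446] F [ 0.1 -0.1  0.3] w 0.0003 axes [[0.031, 0.002, 1.0], [-1.0, 0.0, 0.031], [-0.0, -1.0, 0.002]]
```

View pics/p_side.png

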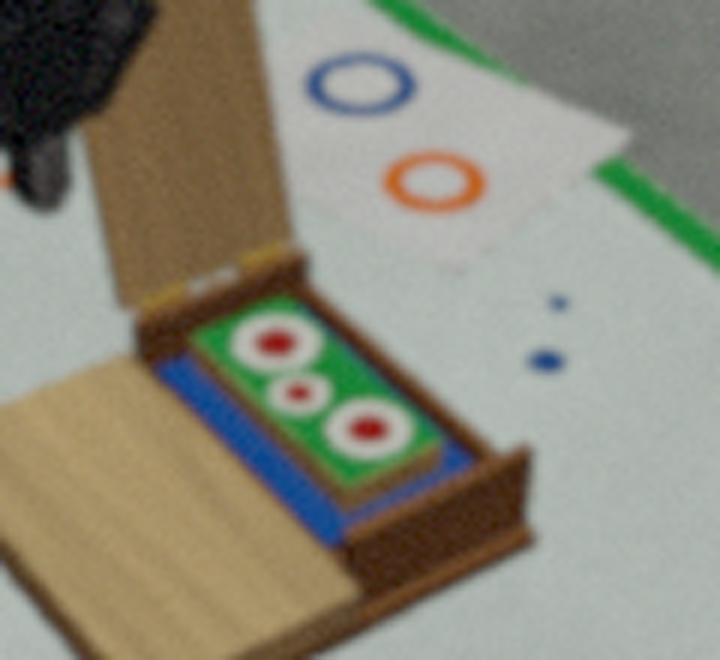

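View pics/p_top.png

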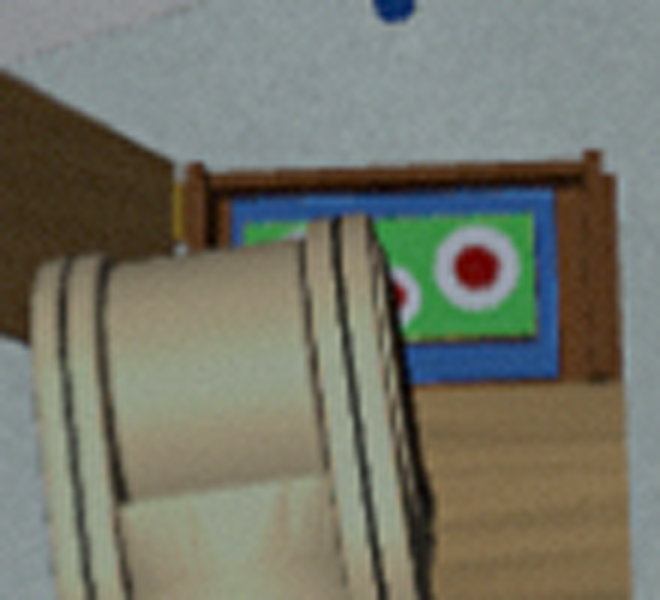

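The panel rests flat on the separator. I'll move round behind the lid, clear of the view, then measure the panel's centring.

```bash
python3 -m handwheel '[[-2,0,0,0,0,0],[-4,0,0,0,0,0],[-6,0,0,0,0,0],[-8,0,0,0,0,0],[-9.6,0,0,0,0,0]]'; python3 - <<'E'
from h import *
st()
c=bot.camera("top");crop(c,160,120,110,100,"q_top.png",6)
r=blob(c,(50,100,50),(75,255,255),(190,145,80,50),.062);print('green',r, wc([[r[0][0]/1e3,r[0][1]/1e3,.062]]))
r=blob(c,(100,100,60),(125,255,255),(185,140,75,60),.040);print('blue',r, wc([[r[0][0]/1e3,r[0][1]/1e3,.040]]))
crop(bot.camera("side"),170,50,140,150,"q_side.png",4)
E
```

```text
clock: 24.92
eef_pos: [0.4754, 0.3137, 0.2425]
tool_rot: [-0.508, 0.492, -0.492, 0.508]
ft_force: [0.6, 0.1, 0.8]
grip_width: 0.0005
t 24.93 world [0.4754 0.3137 0.2425] case [-0.1517  0.2453  0.2425] F [0.6 0.1 0.8] w 0.0005 axes [[0.032, 0.001, 0.999], [-0.999, 0.001, 0.032], [-0.001, -1.0, 0.001]]
green ((632.6768798828125, 76.59630584716797), (62.67803192138672, 145.69741821289062), 0.881913959980011) [[-0.00091395  0.00402268  0.062     ]]
blue ((633.546142578125, 75.20748138427734), (102.08769989013672, 167.10447692871094), 0.9173179864883423) [[-8.28149169e-05  2.61070354e-03  4.00000000e-02]]
```

View pics/q_top.png

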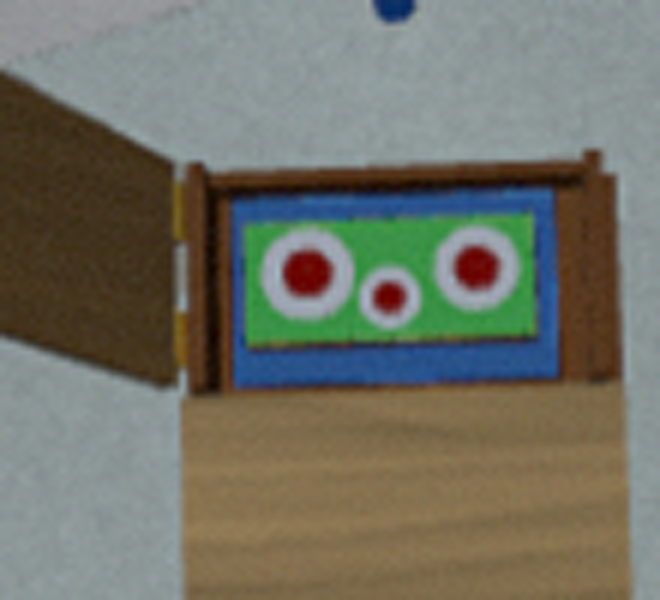

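View pics/q_side.png

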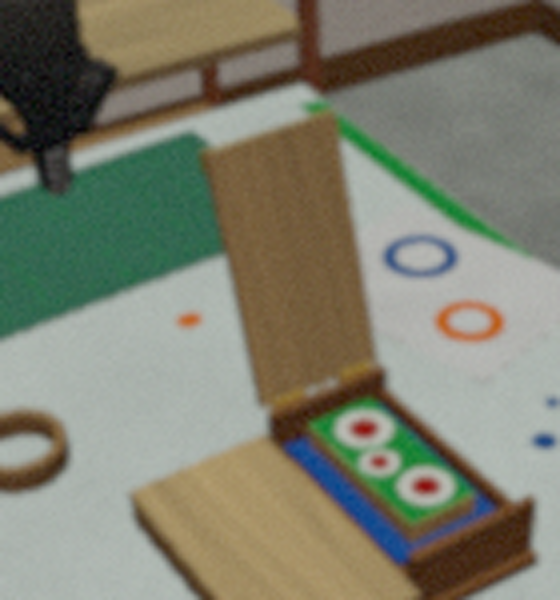

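The green panel is centred to about 1.5 mm and square on the separator. Now for the lid.

```bash
python3 -m handwheel '[[0,0,1.2,0,0,0],[0,0,2.4,0,0,0],[0,0,3.6,0,0,0],[0,0,4.8,0,0,0],[0.2,0,5.65,0,0,0]]'; python3 -m handwheel '[[0.4,0,0,0,0,0],[0.8,0,0,0,0,0],[1.2,0,0,0,0,0],[1.6,0,0,0,0,0],[2,0,0,0,0,0]]'; python3 - <<'E'
from h import *
st()
crop(bot.camera("side"),170,50,140,150,"r_side.png",4)
E
```

```text
clock: 25.65
eef_pos: [0.6181, 0.3101, 0.2419]
tool_rot: [-0.508, 0.492, -0.492, 0.508]
ft_force: [-0.6, -0.6, 0.4]
grip_width: 0.0003
clock: 26.28
eef_pos: [0.6178, 0.2614, 0.2435]
tool_rot: [-0.507, 0.492, -0.492, 0.509]
ft_force: [-0.7, 3.6, 2.2]
grip_width: -0.0001
t 26.27 world [0.6178 0.2614 0.2435] case [-0.0107  0.1891  0.2435] F [-0.7  3.6  2.2] w -0.0001 axes [[0.032, 0.001, 0.999], [-0.999, 0.003, 0.032], [-0.003, -1.0, 0.002]]
```

View pics/r_side.png

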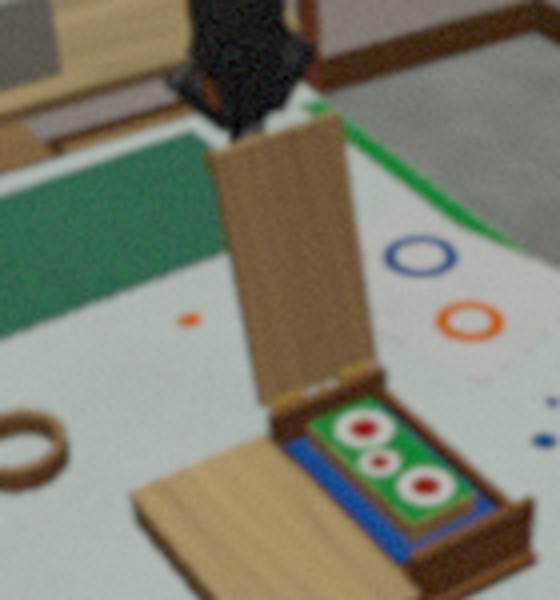

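The lid is moving with 3.6 N. I'll sweep along the arc.

```bash
python3 -m handwheel '[[0.5,0,0,0,0,0],[1,0,0,0,0,0],[1.5,0,0,0,0,0],[2,0.1,0,0,0,0],[2.5,0.25,0,0,0,0]]'; python3 -m handwheel '[[0.4,0.12,0,0,0,0],[0.8,0.25,0,0,0,0],[1.2,0.35,0,0,0,0],[1.6,0.47,0,0,0,0],[2,0.6,0,0,0,0]]'; python3 - <<'E'
from h import *
st()
crop(bot.camera("side"),170,50,140,150,"s_side.png",4)
E
```

```text
clock: 26.95
eef_pos: [0.6216, 0.1988, 0.2435]
tool_rot: [-0.504, 0.49, -0.494, 0.512]
ft_force: [-4.1, 2.8, 39.2]
grip_width: -0.0
clock: 27.58
eef_pos: [0.6214, 0.1476, 0.2204]
tool_rot: [0.508, -0.492, 0.492, -0.507]
ft_force: [-0.6, 1.0, 2.7]
grip_width: -0.0002
t 27.57 world [0.6214 0.1476 0.2204] case [-0.0103  0.0753  0.2204] F [-0.6  1.   2.7] w -0.0002 axes [[0.031, -0.001, 1.0], [-1.0, -0.0, 0.031], [0.0, -1.0, -0.001]]
```

View pics/s_side.png

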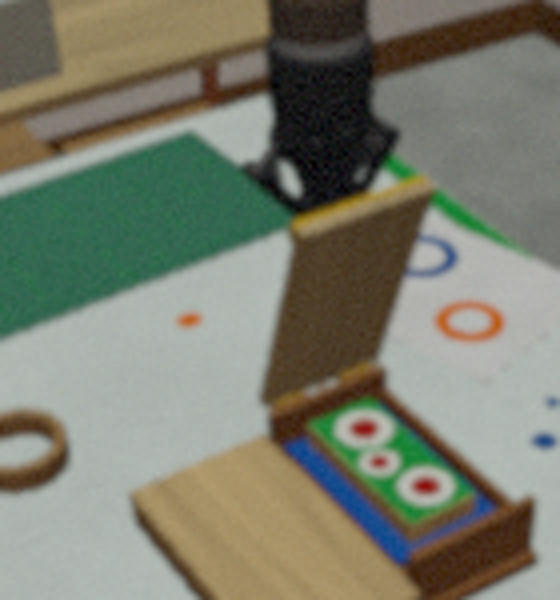

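The sweep caused a short 39 N upward peak, probably from the rising lid edge meeting the knuckle; it is down to 3 N now. The lid is past upright at about 70°. I'll follow the arc at r ≈ 165 mm, away from the knuckle.

```bash
python3 -m handwheel '[[0.55,0.13,0,0,0,0],[1.05,0.3,0,0,0,0],[1.55,0.58,0,0,0,0],[2.03,0.9,0,0,0,0],[2.46,1.27,0,0,0,0]]';  python3 - <<'E'
from h import *
st()
crop(bot.camera("side"),170,50,140,150,"u_side.png",4)
E
```

```text
clock: 28.25
eef_pos: [0.6235, 0.0856, 0.1889]
tool_rot: [0.508, -0.492, 0.493, -0.507]
ft_force: [-1.6, 0.5, 2.2]
grip_width: 0.0002
t 28.25 world [0.6235 0.0856 0.1889] case [-0.0098  0.0132  0.1889] F [-1.6  0.5  2.2] w 0.0002 axes [[0.031, 0.0, 1.0], [-1.0, -0.001, 0.031], [0.001, -1.0, 0.0]]
```

View pics/u_side.png

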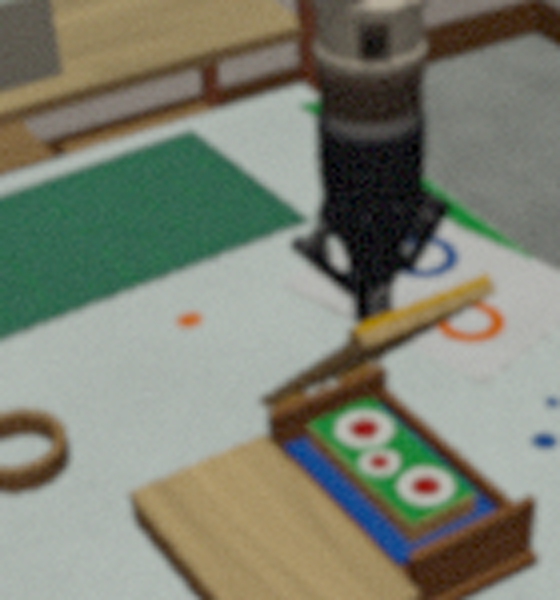

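```bash
python3 -m handwheel '[[0.41,0.4,0,0,0,0],[0.79,0.84,0,0,0,0],[1.12,1.31,0,0,0,0],[1.42,1.8,0,0,0,0],[1.67,2.32,0,0,0,0]]';  python3 - <<'E'
from h import *
st();goal((-.01,-.0378,.1035),RZ(-90))
E
```

```text
clock: 28.92
eef_pos: [0.6249, 0.0446, 0.1304]
tool_rot: [0.508, -0.492, 0.492, -0.508]
ft_force: [1.4, -0.0, 0.9]
grip_width: -0.0002
t 28.93 world [0.6249 0.0446 0.1304] case [-0.0096 -0.0278  0.1304] F [ 1.4 -0.   0.9] w -0.0002 axes [[0.031, 0.0, 1.0], [-1.0, -0.0, 0.031], [0.0, -1.0, 0.0]]
need [0.4, 1.08, -0.02] [-0.0, 0.02, 0.0]
```

```bash
python3 -m handwheel '[[0.12,0.22,0,0,0,0],[0.22,0.44,0,0,0,0],[0.3,0.66,0,0,0,0],[0.36,0.88,0,0,0,0],[0.4,1.08,0,0,0,0]]'; python3 -m handwheel '[[0.04,0.2,0,0,0,0],[0.08,0.4,0,0,0,0],[0.12,0.6,0,0,0,0],[0.15,0.78,0,0,0,0],[0.17,0.95,0,0,0,0]]';  python3 - <<'E'
from h import *
st()
crop(bot.camera("side"),190,100,140,110,"v_side.png",5)
E
```

```text
clock: 29.55
eef_pos: [0.625, 0.035, 0.104]
tool_rot: [0.508, -0.492, 0.492, -0.508]
ft_force: [-1.2, 0.2, 2.4]
grip_width: -0.0002
clock: 30.18
eef_pos: [0.6253, 0.0311, 0.0803]
tool_rot: [-0.508, 0.492, -0.492, 0.508]
ft_force: [-0.2, 0.5, 1.2]
grip_width: 0.0003
t 30.18 world [0.6253 0.0311 0.0803] case [-0.0096 -0.0413  0.0803] F [-0.2  0.5  1.2] w 0.0003 axes [[0.031, 0.0, 1.0], [-1.0, 0.0, 0.031], [-0.0, -1.0, 0.0]]
```

View pics/v_side.png

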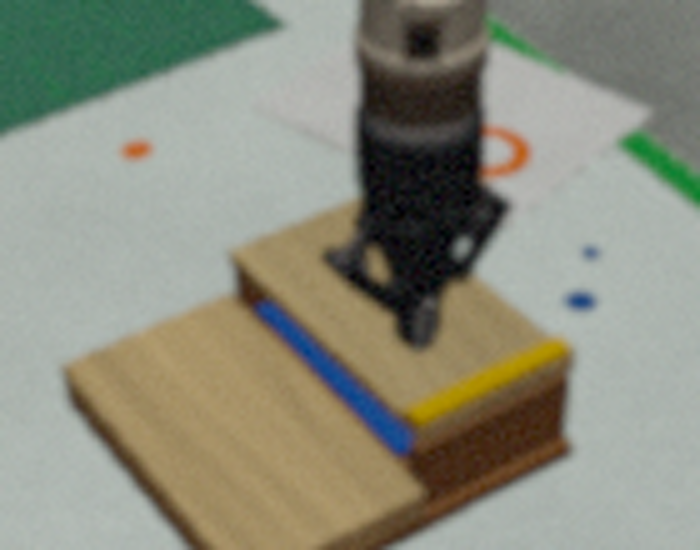

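```bash
python3 -m handwheel '[[0,0.04,0,0,0,0],[0,0.08,0,0,0,0],[0,0.12,0,0,0,0],[0,0.16,0,0,0,0],[0,0.19,0,0,0,0]]'; python3 -m handwheel '[[0,0.02,0,0,0,0],[0,0.04,0,0,0,0],[0,0.06,0,0,0,0],[0,0.06,0,0,0,0],[0,0.06,0,0,0,0]]'
```

```text
clock: 30.85
eef_pos: [0.6253, 0.0309, 0.0759]
tool_rot: [-0.508, 0.492, -0.492, 0.508]
ft_force: [-0.4, -0.7, 0.2]
grip_width: 0.0001
clock: 31.48
eef_pos: [0.6254, 0.0309, 0.0751]
tool_rot: [-0.508, 0.492, -0.492, 0.508]
ft_force: [-1.2, -1.3, 4.2]
grip_width: -0.0
```

```bash
python3 -m handwheel '[[0,0.02,0,0,0,0],[0,0.04,0,0,0,0],[0,0.06,0,0,0,0],[0,0.06,0,0,0,0],[0,0.06,0,0,0,0]]'; python3 -m handwheel '[[0,0.02,0,0,0,0],[0,0.03,0,0,0,0],[0,0.03,0,0,0,0],[0,0.03,0,0,0,0],[0,0.03,0,0,0,0]]'
```

```text
clock: 32.1
eef_pos: [0.6254, 0.0309, 0.075]
tool_rot: [-0.507, 0.492, -0.493, 0.508]
ft_force: [-4.7, -0.9, 11.7]
grip_width: 0.0
clock: 32.72
eef_pos: [0.6255, 0.0309, 0.075]
tool_rot: [-0.507, 0.492, -0.493, 0.508]
ft_force: [-5.5, -1.7, 14.0]
grip_width: 0.0001
```

Hard stop at z 0.075, which is the shut lid's top, with 14 N. I'll retreat upward and check.

```bash
python3 -m handwheel '[[0,-0.15,0,0,0,0],[0,-0.5,0,0,0,0],[0,-1.5,0,0,0,0],[0,-3,-0.5,0,0,0],[0,-4.5,-1.5,0,0,0]]'; python3 -m handwheel '[[0,-0.5,-1.5,0,0,0],[0,-1,-3.5,0,0,0],[-1,-1,-5.5,0,0,0],[-3,-1,-6,0,0,0],[-5,-1,-6,0,0,0]]'; python3 - <<'E'
from h import *
st()
for n,b,s in(("top",(140,110,140,110),5),("side",(195,100,125,130),5)):
    c=bot.camera(n);im=cv2.resize(c["color"][b[1]:b[1]+b[3],b[0]:b[0]+b[2],::-1],(b[2]*s,b[3]*s),interpolation=cv2.INTER_CUBIC)
    def poly(P,col):
        q=((proj(c,cw(P))-[b[0],b[1]]+.5)*s-.5);cv2.polylines(im,[np.round(q*8).astype(int)],True,col,1,cv2.LINE_AA,3)
    poly(lidpts(0),(255,0,255)); poly([(x,y,z+.010) for x,y,z in lidpts(0)],(0,255,0))
    cv2.imwrite(f"pics/w_{n}.png",im)
    cv2.imwrite(f"pics/w_{n}full.png",cv2.resize(c["color"][:,:,::-1],(768,576)))
E
```

```text
clock: 33.35
eef_pos: [0.5878, 0.03, 0.185]
tool_rot: [0.508, -0.492, 0.492, -0.508]
ft_force: [0.3, 0.5, 0.2]
grip_width: -0.0001
clock: 33.98
eef_pos: [0.4327, 0.1509, 0.2102]
tool_rot: [-0.507, 0.492, -0.492, 0.508]
ft_force: [1.7, 0.8, 0.8]
grip_width: 0.0001
t 33.98 world [0.4327 0.1509 0.2102] case [-0.1987  0.0837  0.2102] F [1.7 0.8 0.8] w 0.0001 axes [[0.03, 0.001, 1.0], [-1.0, 0.0, 0.03], [-0.0, -1.0, 0.001]]
```

View pics/w_top.png

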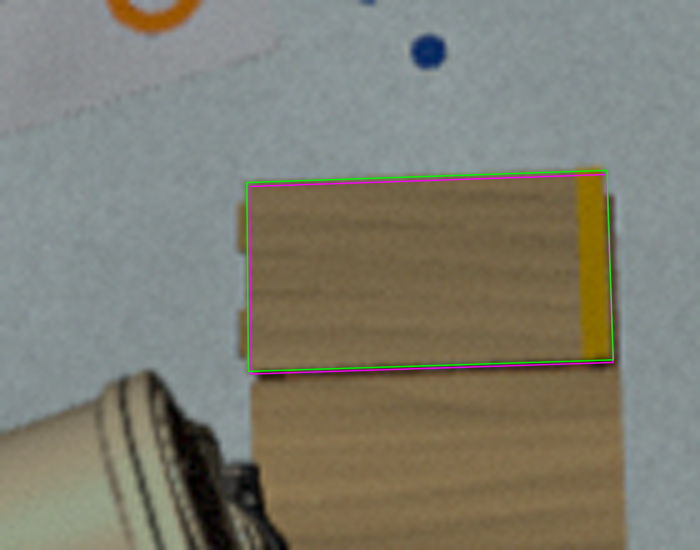

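View pics/w_side.png

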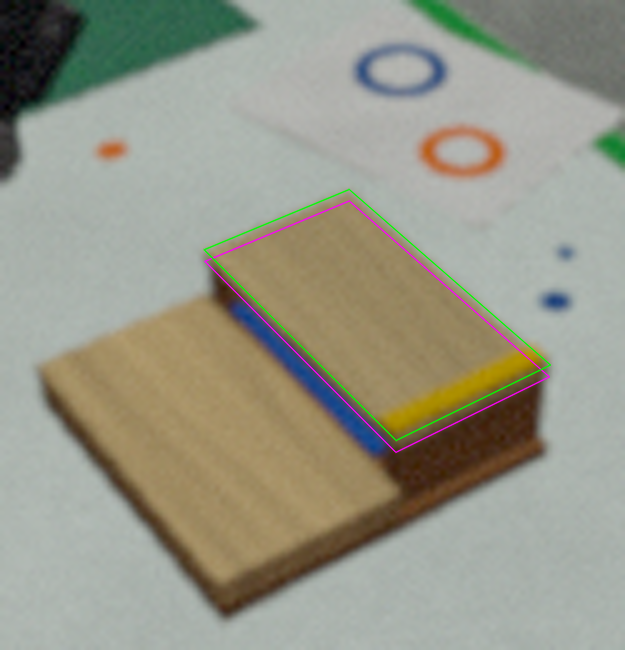

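View pics/w_topfull.png

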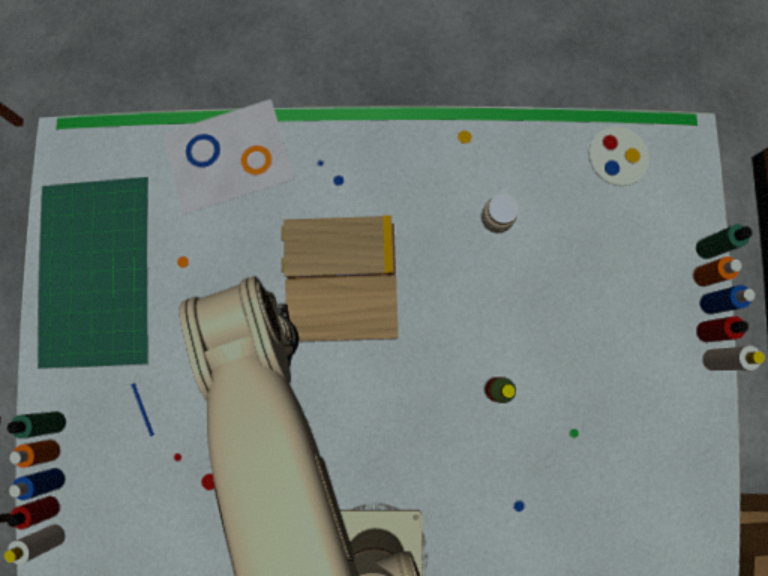

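The lid outline matches the shut position in both views, and the jar and bottle haven't moved. The arm is clear, so I'm handing in.

```bash
python3 -c "
from workcell import bot
print(bot.job_done());print(bot.get_obs()['clock'])"
```

```text
the job is handed in; nothing more can be done
None
the job is handed in; nothing more can be done
```

The job is done and handed in at about 34 s; no verdict is reported.

- **Separator:** I centred it on the ledge by pushing its side with the shut fingers, then pushed it in with both fingers open. It dropped flat on the red panel, clear of the ledge. The top camera put it at case x 0, y about +3 mm, square.
- **Green panel:** I gripped it across its 64 mm, lowered it in small steps until I felt contact, and released it painted face up. The camera put it within about 1.5 mm of the separator's centre and square. By the first picture, the red panel lies about 1–2 mm from directly below it.
- **Lid:** I pushed it over and eased it down to a hard stop at z 0.075 m, the shut height, with 14 N. Its outline then matched the shut position in both views.

**What did not go cleanly:**
- While pushing the lid past upright, the wrist briefly read 39 N upward. The rising lid edge probably caught on the gripper near a knuckle. That is one reading at the end of a move, so the true peak could have been above the 40 N limit for the gripper's body.
- The jar and bottle stood where they were in the last picture. The tape roll was hidden behind the arm there, so I could not check it at the end, but nothing went near it.

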